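# Hang the sample pan from the stirrup of the hanging balance

### The arm

A 6-joint arm with a two-finger parallel gripper is mounted at the origin on the work surface; the furniture and walls round the work are solid. World frame = base frame: x ahead of the robot, y to its left, z up, the work surface at z = 0. Lengths are in m, angles in degrees, forces in N, time in s.
With the tool pointing down it reaches from about 0.25 to 0.725 m from the base axis. Payload 9.7 kg.
Tool frame: the origin (TCP) lies at the very end of the fingers, on their centre line; the grasp point (between the pads) lies 19 mm behind it; z points along the fingers, y is the direction in which the jaws open and shut (so a half turn about z gives the same grasp; the last joint's range is limited). The gripper opens to 85 mm and grips with 20 to 120 N. Pads are 22 mm wide; open, the fingers measure 114 mm over their backs; the gripper's body (76 mm by 85 mm) begins 54 mm behind the grasp point. The pads swing forward as they close: fully open they stand 13 mm farther back than shut.
Start: joints at [-73.969, 4.979, 10.078, 95.1, 0, 90], TCP at [0.152, -0.529, 0.199] pointing down, gripper open.
Joint ranges: [-179.16, 179.16], [-48.56, 103.87], [-65.8, 70.77], [-126.05, 130.52], [-82.76, 87.17], [-180, 180]. Speed limits (degrees/s): [127.2, 127.2, 147.25, 180, 180, 180].

### API

Orientations are given as [roll, pitch, yaw] about the fixed x, y, z axes, in that order (R = Rz(yaw) Ry(pitch) Rx(roll)).
In Python, from workcell import bot gives the robot as it stands. The module is installed in compiled form; this text tells all that it offers.
- The arm moves only by the tool step_arm, never from a script. Its arguments are lists of equal length, an entry for each row: "dr": the turn, a rotation vector about the tool's x, y, z in rad, a list of three; "xyz": the shift along the tool's x, y, z in units of 40 mm (1.0 is 40 mm), a list of three; "gripper": the opening, from 0 (shut) to 1 (fully open). In form: {"dr": [[wx, wy, wz], ...], "xyz": [[x, y, z], ...], "gripper": [gripper, ...]}. A call has exactly 8 rows; each row is the pose to reach, as a shift and turn from the pose commanded when the call began, along the tool's axes at that moment; what a row does not reach only later rows make up. A row lasts 1/10 s, in which the tool goes at most 50 mm and 8.59 degrees, less where a joint would pass 70% of its speed; a pose out of reach is approached as far as the arm can. A call with a gripper value outside its range is refused whole. The fingers move at their own pace and stop on an object; "squeeze" is the grip in N (left out, the last holds). Time passes only in rows, so rows that repeat a pose let the fingers close, or fill a call up. It gives the time, the measured TCP pose, the force and the opening at its end, in the units of the state.
- bot.get_obs(): the state, without advancing time (a new reading comes with each control period).
- bot.camera(name): name is "side" or "top"; returns a dict with "image" (420x560x3 uint8, red, green, blue), "camera_matrix" (3x3 intrinsics, pixels), "R" (3x3) and "t" (3): a world point X has camera coordinates R X + t. Camera axes: x right, y down, z forward; pixel columns grow to the right and rows downward; lengths in m; the calibration is good to about 2 mm. A picture is of the moment at which its call begins. There is no depth.
- bot.job_done(): hands the job in, once; it reports no verdict.
Trained networks look in a picture, given as the dict that the camera call returned (one of the last four; its "shot" number tells which), for a name from the list of things; names that differ only in an ending like _2 or _b are one class to them, and where a whole thing is asked for, a point or a joint stands for the part that bears it (a point fixed in the world has none). Each returns a list of dicts, best first, with "p" (0 to 1); they miss things now and then, are a little off and sometimes report something else, mostly with a low value. They report only what shows in the picture. A call takes as long as a camera call. They do not tell look-alikes from the thing itself.
- bot.regions_of(picture, thing): "region" (420x560 bool, what is visible of it) and "box" ([centre column, centre row, width, height] in pixels, round what is visible of it).
The state is a dict: "time": time; "q": joint angles; "qd": joint speeds; "joint_efforts": joint torques, N m; "ee_pos": TCP position; "tcp_rot": TCP orientation; "wrist_force": force on the tool from outside, world axes, zero at the start; "torque": the same for the moment, N m; "opening": finger opening in m.
Only numpy, scipy, OpenCV 4.12 (cv2) and the standard library are available. Lean on these libraries where they do the work, as an engineer would, in place of code of your own. Each camera call takes 0.05 s, during which the arm holds its last target.

### The job

Pick up the steel sample pan by its grey grip tab and hang it from the wire stirrup of the balance stand: pass its snap hook through the stirrup above the lower bar, then draw it down until the spring gate has snapped past the bar and the bar is fully up in the hook's seat, and prove the hold with a short, steady downward pull of about 7 N (the balance must never take more than 10 N). Then let go, leaving the pan hanging free, upright and still, and the other things on the bench where they are.

Things in the scene. Friction and masses are not known exactly. Their poses are not given: they have to be found in the camera images.
- stand: Balance stand, fixed: dark steel base plate 170x120x10 mm; a cross arm (290 to 345 mm up, height differs) reaches from the rear post forward over the origin; below the arm's front end hang a thin rod and the wire stirrup. Origin on the bench straight below the rod, z up, x towards the post: the hand's side is -x, where nothing stands above the plate.
- post_foot (a point): Foot of the stand's round steel post (18 mm thick, 400 mm high), 95 mm behind (+x) the stand's origin, 10 mm above the bench. Axes as the stand's.
- stirrup: Closed upright wire loop under the rod; origin on its swing pin, 67 mm above the lower bar; it swings freely fore and aft. The rod above it is held by friction: a downward pull of 2 to 2.5 N slides it down 8 to 42 mm to a stop (how far differs and is not measured). Beyond the stop a buffer spring gives, 2.5 N per mm, for 10 mm.
- loop_bar (a point): Middle of the stirrup's lower bar, on the bar's axis: the hook goes here. 160 to 226 mm above the bench at the start. The bar runs along y, 6 mm thick; side wires 5 mm thick at y = +-26 mm; the opening is 46 mm wide and 61 mm high above the bar. Axes as the stand's when it hangs still.
- carrier: Sample pan, 0.13 to 0.22 kg, standing upright: round steel pan 76 mm across, 14 mm high; upright stem (7x9 mm, at x = -8 mm) bent over at the top to +x and down as a hook (x -11.5 to +11.5 mm, 9 mm wide in y, top 126 mm up) that is open downwards. Origin: centre of the underside, z up, +x from the grip tab towards the hook's lip.
- hook_lip (a point): End of the hook's lip, 12 mm to +x and 30 mm below the hook seat. The throat between stem and lip is 9 mm wide (x -4.5 to +4.5 mm) and flares at this end. A brass spring gate hinged on the lip slopes up across the throat to the stem; the bar pushes it aside going in (4 to 6 N, met after the rod's stop) and it snaps back below the bar.
- hook_seat (a point): Centre of the hook's seat, 115 mm above the carrier's origin: it lies on the bar's axis when the bar is fully home. Axes as the carrier's. The bar meets the gate about 18 mm below this point and has passed it about 7 mm below; from there on the hook drops freely until the bar meets the seat and the pull rises steadily.
- grip_tab (a point): Centre of the grey grip tab, 62 mm in front (-x) of the hook seat and 10 mm lower: an upright plate 24 mm along x, 11 mm thick (y; take it across this), 36 mm high, with nothing above or beside it. Axes as the carrier's.
- gem_jar: Round jar with a pale lid, 50 mm across, 24 mm high; leave it. Origin: centre of its underside.
- opal: Rough brown opal, 47x86x45 mm; leave it. Origin: centre of its underside.
- iron_stone: Rusty-brown stone, 46x60x24 mm; leave it. Origin: centre of its underside.
Not all that is in view belongs to the job. What is shaped like the carrier but purple is not meant.

How it is judged (in metres and radians):
On the way, in this order (a step that is already met when the one before it is completed fails the run):
1. the hook is through the stirrup, above its lower bar (z of hook_seat in the frame of loop_bar between 0.012 and 0.058 m and x of hook_seat in the frame of loop_bar between -0.007 and 0.012 m and y of hook_seat in the frame of loop_bar between -0.022 and 0.022 m), for 0.1 s.
2. the gate has snapped past the bar, the bar is up in the hook's seat, and the hold is proved with a pull of at least 4.5 N (z of hook_seat in the frame of loop_bar between -0.006 and 0.003 m and x of hook_seat in the frame of loop_bar between -0.006 and 0.006 m and y of hook_seat in the frame of loop_bar between -0.022 and 0.022 m and contact force between carrier and stand above 4.5 N), for 0.2 s.
At the end, for the whole second after the job is handed in: The bar is in the hook's seat (seat at most 3 mm above or 6 mm below the bar's axis, within 6 mm fore and aft, within 22 mm of the bar's middle), the pan hangs on the stirrup at least 20 mm clear of the bench top, within 0.2 rad of upright, slower than 50 mm/s (z of hook_seat in the frame of loop_bar between -0.006 and 0.003 m and x of hook_seat in the frame of loop_bar between -0.006 and 0.006 m and y of hook_seat in the frame of loop_bar between -0.022 and 0.022 m and contact force between carrier and stand above 0.5 N and height (world z) of carrier above 0.02 m and angle between carrier's own z axis and vertical below 0.2 rad and linear speed of carrier below 0.05 m/s); the robot touches nothing.
It fails at once if the balance takes more than 10 N from the pan (contact force between carrier and stand above 10 N).
It fails at once if the hand or arm pushes the stand or its stirrup with more than 10 N (contact force between the arm and stand above 10 N).
It fails at once if a bystander is moved more than 20 mm (distance of any of gem_jar, opal, iron_stone from where it was at the start of the episode above 0.02 m).
It also fails if it takes over 58 s, if anything falls off the work surface, if the arm or the gripper's body presses on something with over 40 N, if the wrist force passes 120 N, or if a joint passes its speed limit or range.

## Working session

There is one attempt and no reset: what is moved stays moved. The work goes in short steps, Python scripts to look and compute and a tool call to move; the robot and the scene stay as the last step left them, time stands still between calls to the robot, and variables do not carry over. Pictures are saved under pics/ and viewed, and the job is handed in when it is done.

Besides the shell and the picture viewer there is one more tool, called after ">>>" as name(argument=value, ...) on one line, values as JSON. step_arm: Moves the arm, as the interface text tells. Its arguments: {"type":"object","properties":{"dr":{"type":"array"},"xyz":{"type":"array"},"gripper":{"type":"array"},"squeeze":{"type":"number"}},"required":["dr","xyz","gripper"]}

```bash
mkdir -p pics; cat > h.py <<'E'
import numpy as np,cv2,pickle
from workcell import bot
def shot(name,fn):
    c=bot.camera(name); cv2.imwrite(f'pics/{fn}.png',c['image'][:,:,::-1]); pickle.dump(c,open(f'pics/{fn}.pkl','wb')); return c
def proj(c,X):
    p=c['camera_matrix']@(np.array(c['R'])@np.array(X,float)+np.array(c['t'])); return p[:2]/p[2]
def ray(c,uv):
    K=np.array(c['camera_matrix']);R=np.array(c['R']);t=np.array(c['t'])
    d=R.T@np.linalg.solve(K,np.array([uv[0],uv[1],1.0])); return -R.T@t,d/np.linalg.norm(d)
def onz(c,uv,z):
    o,d=ray(c,uv); return o+d*(z-o[2])/d[2]
def tri(c1,u1,c2,u2):
    o1,d1=ray(c1,u1);o2,d2=ray(c2,u2)
    s=np.linalg.lstsq(np.stack([d1,-d2],1),o2-o1,rcond=None)[0]
    a=o1+s[0]*d1;b=o2+s[1]*d2; return (a+b)/2,np.linalg.norm(a-b)
E
python3 - <<'E'
from h import *
np.set_printoptions(precision=4,suppress=True)
o=bot.get_obs();print(o)
for n in('side','top'):
    c=shot(n,n+'0'); print(n,c['camera_matrix'],c['R'],c['t'],-c['R'].T@c['t'])
    for th in('stand','stirrup','carrier','gem_jar','opal','iron_stone','loop_bar','grip_tab'):
        try: print(th,[(round(r['p'],2),np.round(r['box'],1)) for r in bot.regions_of(c,th)][:4])
        except Exception as e: print(th,e)
E
```

```text
{'time': 0.0, 'q': array([-73.9703,   5.0137,  10.0347,  95.1019,  -0.0018,  90.0005]), 'qd': array([ 0.0811,  0.0311,  0.0663, -0.0246, -0.0323, -0.0336]), 'joint_efforts': array([ -0.0011, -52.0393,  46.4798,   0.0163,  -0.    ,  -0.    ]), 'ee_pos': array([ 0.1518, -0.5283,  0.1983]), 'tcp_rot': array([-179.919 ,    0.0018,   16.0292]), 'wrist_force': array([-0.3384, -0.3871,  0.2262]), 'torque': array([ 0.0075, -0.0246, -0.0357]), 'opening': 0.08577786889984702}
side [[405.3899   0.     278.2212]
 [  0.     405.3899 209.3527]
 [  0.       0.       1.    ]] [[-0.6365 -0.7713  0.003 ]
 [-0.5618  0.461  -0.6869]
 [ 0.5284 -0.4389 -0.7267]] [0.4083 0.3471 0.9943] [-0.0705  0.5913  0.9598]
stand [(0.75, array([283.9, 158.8,  56.2, 138.5]))]
stirrup []
carrier [(0.89, array([300.6, 346.1,  31.9,  44.4])), (0.87, array([165.4, 243.4,  27.6,  37.5])), (0.85, array([243.6, 256.6,  29.3,  37.5])), (0.65, array([201.8, 274.5,  34. ,  54.4]))]
gem_jar [(0.65, array([321. , 250. ,  15.6,  12.7]))]
opal [(0.68, array([302.3, 169.1,  13.8,  15.4])), (0.6, array([271.1, 311.4,  15.4,  24.9]))]
i
[... 526 characters left out ...]
and [(0.86, array([309.5, 137.5,  44.3, 109.8]))]
stirrup []
carrier [(0.87, array([224.3, 203.8,  26.8,  35.6])), (0.8, array([176.8, 190.9,  29.3,  48.6])), (0.71, array([163.7, 135.6,  43.8,  28.9])), (0.67, array([206.1, 316.8,  34.3,  46. ]))]
gem_jar [(0.69, array([300.4, 235.1,  17.8,  19.8])), (0.34, array([310.4, 137.6,  43.5, 110.5]))]
opal [(0.86, array([366.2, 127.7,  23.5,  22.7]))]
iron_stone [(0.75, array([212.8, 264.5,  17.7,  19. ]))]
loop_bar [(0.46, array([318.4, 151.8,  22.7,  11.7]))]
grip_tab [(0.96, array([161.2, 137.8,  38.4,  30.8])), (0.86, array([178.2, 190.1,  29.1,  50.8])), (0.85, array([206.9, 314.4,  35.7,  43.5])), (0.73, array([309.8, 135.6,  37.5, 111.3]))]
```

View pics/side0.png

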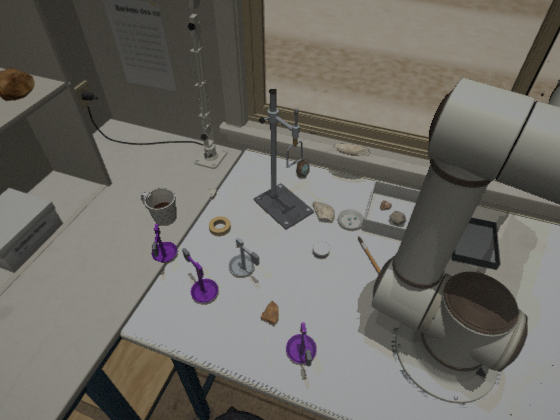

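View pics/top0.png

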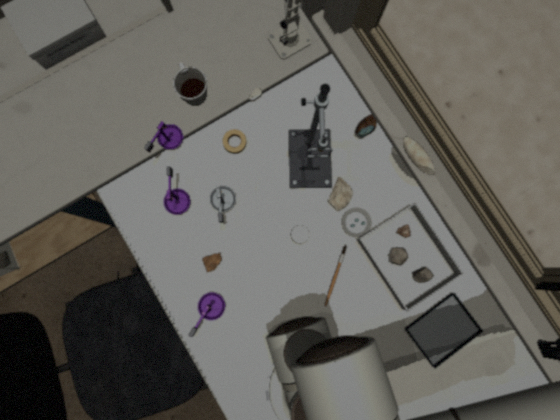

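The steel pan is at side (243,257) and top (222,200), and the stand is at side (283,160) and top (311,150). The purple ones are decoys. I'll zoom in next.

```bash
python3 - <<'E'
import cv2
def crop(n,x0,y0,w,h,s,o):
    im=cv2.imread(f'pics/{n}.png')[y0:y0+h,x0:x0+w]; cv2.imwrite(f'pics/{o}.png',cv2.resize(im,None,fx=s,fy=s,interpolation=cv2.INTER_CUBIC))
crop('side0',215,80,110,85,7,'a1');crop('side0',215,225,70,60,10,'a2')
crop('top0',280,75,60,120,5,'a3');crop('top0',195,175,60,55,10,'a4')
E
```

```text
(no output)
```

View pics/a1.png

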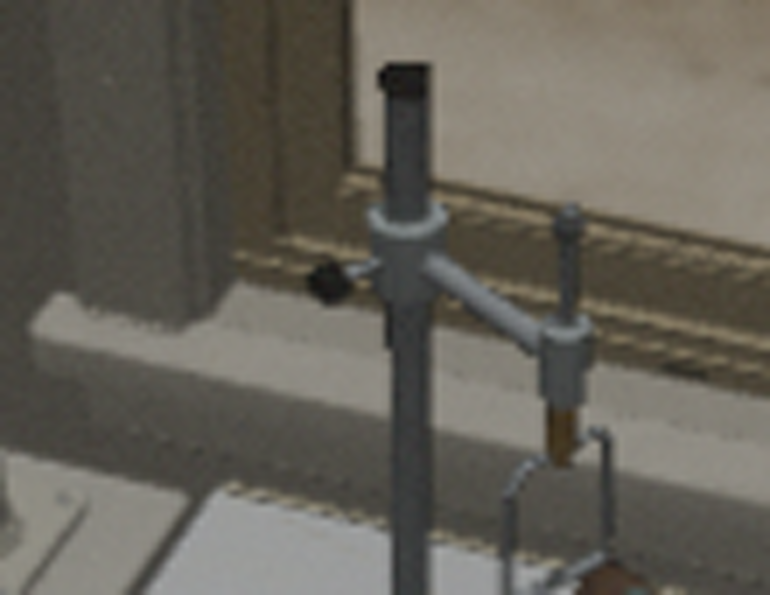

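View pics/a2.png

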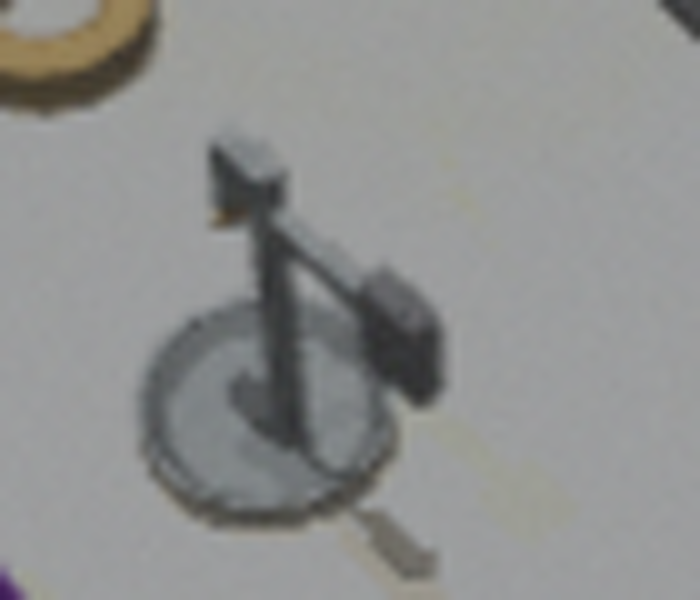

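View pics/a3.png

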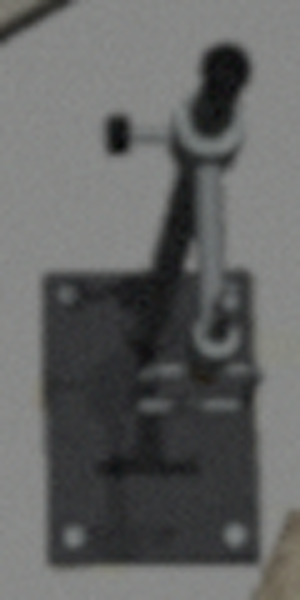

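View pics/a4.png

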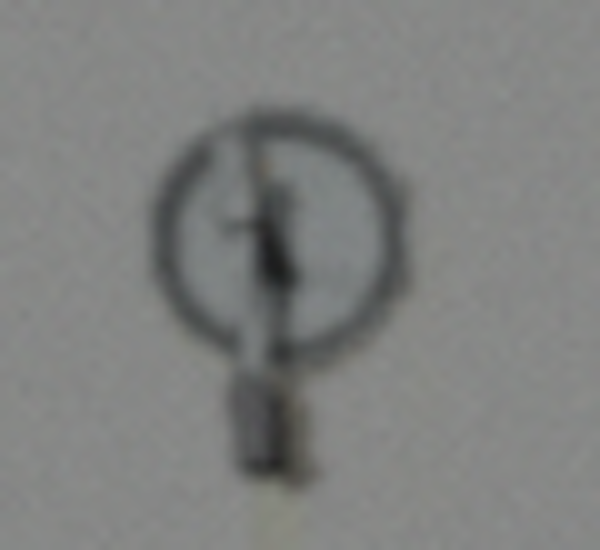

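```bash
python3 - <<'E'
import cv2
def crop(n,x0,y0,w,h,s,o):
    im=cv2.imread(f'pics/{n}.png')[y0:y0+h,x0:x0+w]; cv2.imwrite(f'pics/{o}.png',cv2.resize(im,None,fx=s,fy=s,interpolation=cv2.INTER_CUBIC))
crop('side0',275,120,50,60,10,'b1');crop('side0',245,175,75,60,10,'b2')
crop('top0',295,130,50,60,10,'b3')
E
```

```text
(no output)
```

View pics/b1.png

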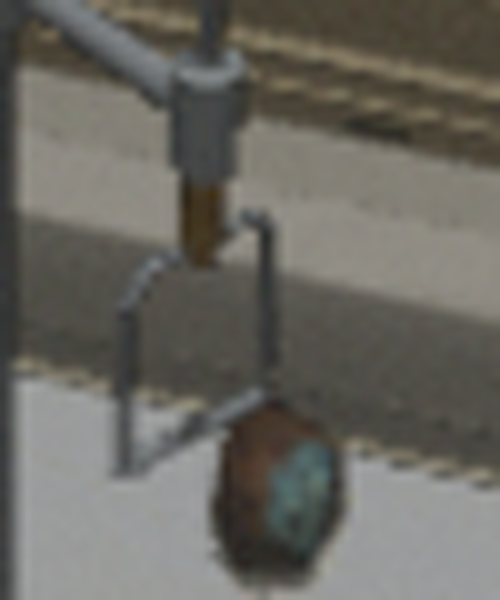

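View pics/b2.png

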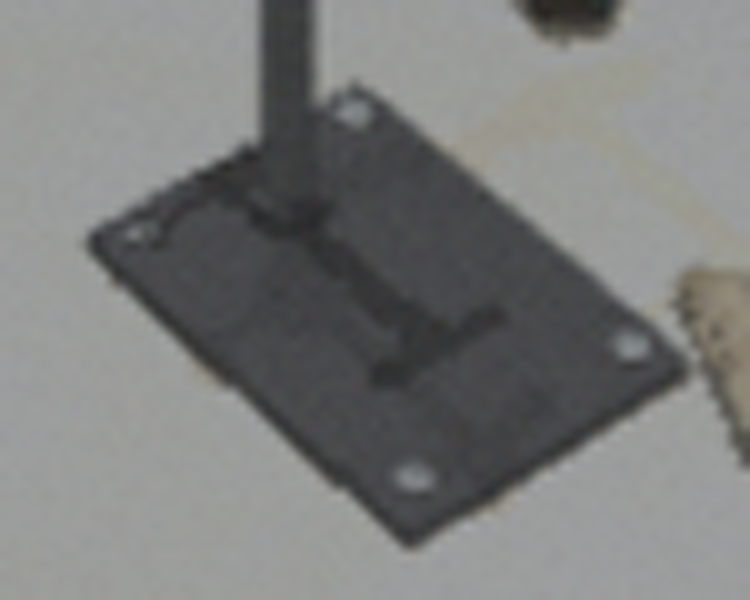

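View pics/b3.png

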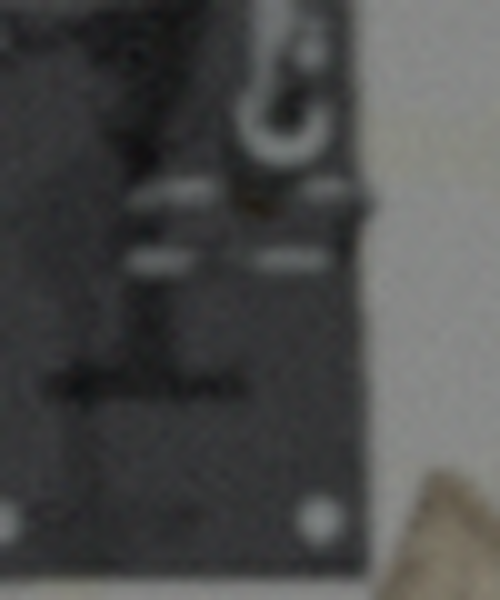

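```bash
cat > m.py <<'E'
from h import *
from scipy.optimize import least_squares
np.set_printoptions(precision=4,suppress=True)
s=pickle.load(open('pics/side0.pkl','rb'));t=pickle.load(open('pics/top0.pkl','rb'))
def px(u,v,x0,y0,k): return np.array([(u+.5)/k-.5+x0,(v+.5)/k-.5+y0])
def Rz(a): return np.array([[np.cos(a),-np.sin(a),0],[np.sin(a),np.cos(a),0],[0,0,1]])
E
python3 - <<'E'
from m import *
B2=lambda u,v:px(u,v,245,175,10); A3=lambda u,v:px(u,v,280,75,5);A4=lambda u,v:px(u,v,195,175,10);A2=lambda u,v:px(u,v,215,225,10);B1=lambda u,v:px(u,v,275,120,10);B3=lambda u,v:px(u,v,295,130,10)
print('plate side',[onz(s,B2(*p),.01)[:2] for p in((350,85),(90,240),(410,532),(688,365))])
print('plate top',[onz(t,A3(*p),.01)[:2] for p in((45,275),(250,272),(50,560),(258,560))])
print('bolts side',[onz(s,B2(*p),.01)[:2] for p in((352,110),(137,230),(415,477),(632,345))])
print('bolts top',[onz(t,A3(*p),.01)[:2] for p in((67,293),(230,293),(74,537),(235,535))])
print('bar mid',tri(s,B1(195,432),t,B3(228,262)))
print('bar l',tri(s,B1(125,468),t,B3(125,262)),'r',tri(s,B1(265,395),t,B3(330,262)))
# carrier
def f(p):
    x,y,a=p;R=Rz(a);r=[]
    for c,uv,X in((t,A4(280,235),(0,0,.012)),(t,A4(255,420),(-.062,0,.123)),(s,A2(268,415),(0,0,.008)),(s,A2(403,293),(-.062,0,.123)),(s,A2(248,158),(0,0,.126))):
        r.append(proj(c,R@np.array(X)+[x,y,0])-uv)
    return np.concatenate(r)
g=onz(t,A4(280,235),.01)
sol=least_squares(f,[g[0],g[1],0]);print(sol.x,np.degrees(sol.x[2]),sol.fun.reshape(-1,2))
E
```

```text
plate side [array([ 0.7131, -0.065 ]), array([0.7098, 0.0494]), array([0.5454, 0.05  ]), array([ 0.5427, -0.0648])]
plate top [array([0.7138, 0.0453]), array([ 0.7131, -0.0716]), array([0.5491, 0.0473]), array([ 0.5465, -0.0695])]
bolts side [array([ 0.703 , -0.0575]), array([0.7036, 0.0346]), array([0.5617, 0.0341]), array([ 0.5607, -0.0569])]
bolts top [array([0.703 , 0.0331]), array([ 0.7011, -0.0597]), array([0.5619, 0.0334]), array([ 0.561 , -0.0571])]
bar mid (array([ 0.5867, -0.0123,  0.2108]), np.float64(0.00033990608378952524))
bar l (array([0.5877, 0.0126, 0.2101]), np.float64(0.00041287665251399266)) r (array([ 0.5853, -0.0369,  0.2126]), np.float64(0.0015183325257875635))
[0.5175 0.2372 0.092 ] 5.2685452756914195 [[-0.8628  1.161 ]
 [-0.3142  0.1435]
 [ 0.4382 -0.596 ]
 [ 0.0663 -0.5087]
 [-0.3424 -1.0575]]
```

```bash
cat > rel.py <<'E'
# usage: rel.py x y z yaw [roll pitch]: target TCP pose -> dr, xyz units in the tool frame now
import sys; from h import *
from scipy.spatial.transform import Rotation as Ro
np.set_printoptions(precision=4,suppress=True)
a=list(map(float,sys.argv[1:])); o=bot.get_obs()
R=Ro.from_euler('xyz',o['tcp_rot'],degrees=True); T=Ro.from_euler('xyz',[180,a[4] if len(a)>4 else 0,a[3]],degrees=True)
print('t',round(o['time'],2),'pos',o['ee_pos'],'rot',o['tcp_rot'],'F',o['wrist_force'],'open',round(o['opening'],4))
print('dr',(R.inv()*T).as_rotvec(),'xyz',R.inv().apply(np.array(a[:3])-o['ee_pos'])/.04)
E
python3 rel.py .36 -.12 .2 16; python3 rel.py .36 -.12 .2 5.3
```

```text
t 0.9 pos [ 0.1519 -0.5286  0.199 ] rot [179.9979  -0.      16.0283] F [ 0.0219 -0.4865 -0.5207] open 0.0856
dr [ 0.     -0.      0.0005] xyz [ 7.8212 -8.3819 -0.0251]
t 0.9 pos [ 0.1519 -0.5286  0.199 ] rot [179.9979  -0.      16.0283] F [ 0.0219 -0.4865 -0.5207] open 0.0856
dr [ 0.     -0.      0.1872] xyz [ 7.8212 -8.3819 -0.0251]
```

>>> step_arm(dr=[[0,0,0],[0,0,0.06],[0,0,0.12],[0,0,0.187],[0,0,0.187],[0,0,0.187],[0,0,0.187],[0,0,0.187]], xyz=[[0.8,-0.85,0],[1.7,-1.85,0],[2.7,-2.9,0],[3.7,-4,0],[4.7,-5.05,0],[5.7,-6.1,0],[6.7,-7.15,0],[7.6,-8.2,0]], gripper=[1,1,1,1,1,1,1,1])

```text
time: 1.7
ee_pos: [0.3319, -0.1731, 0.1993]
tcp_rot: [180.0, -0.1, 5.3]
wrist_force: [1.8, -0.8, -0.1]
opening: 0.0855
```

```bash
python3 rel.py .456 .231 .2 5.3
```

```text
t 1.7 pos [ 0.3319 -0.1731  0.1993] rot [179.9621  -0.0612   5.2856] F [ 1.7613 -0.826  -0.0811] open 0.0855
dr [ 0.0007 -0.0011 -0.0003] xyz [ 4.0209 -9.774  -0.0203]
```

>>> step_arm(dr=[[0,0,0],[0,0,0],[0,0,0],[0,0,0],[0,0,0],[0,0,0],[0,0,0],[0,0,0]], xyz=[[0.4,-1.05,0],[0.8,-2.1,0],[1.2,-3.2,0],[1.6,-4.3,0],[2.0,-5.4,0],[2.5,-6.5,0],[2.9,-7.5,0],[3.2,-8.3,0]], gripper=[1,1,1,1,1,1,1,1])

```text
time: 2.5
ee_pos: [0.4319, 0.0764, 0.1989]
tcp_rot: [-178.0, 0.1, 8.7]
wrist_force: [-0.5, -1.1, 0.4]
opening: 0.0859
```

```bash
python3 - <<'E'
from h import *
for n in('side','top'):
    shot(n,n+'1')
def crop(n,x0,y0,w,h,s,o):
    im=cv2.imread(f'pics/{n}.png')[y0:y0+h,x0:x0+w]; cv2.imwrite(f'pics/{o}.png',cv2.resize(im,None,fx=s,fy=s,interpolation=cv2.INTER_CUBIC))
crop('side1',170,120,160,170,3.5,'c1');crop('top1',170,120,160,150,4,'c2')
E
python3 rel.py .456 .231 .2 5.3
```

```text
t 2.6 pos [0.4319 0.0756 0.1986] rot [-178.0395    0.0917    8.5675] F [-0.4888  0.3112 -1.0872] open 0.0852
dr [-0.0342  0.0026  0.057 ] xyz [ 1.1738 -3.7506  0.0927]
```

View pics/c1.png

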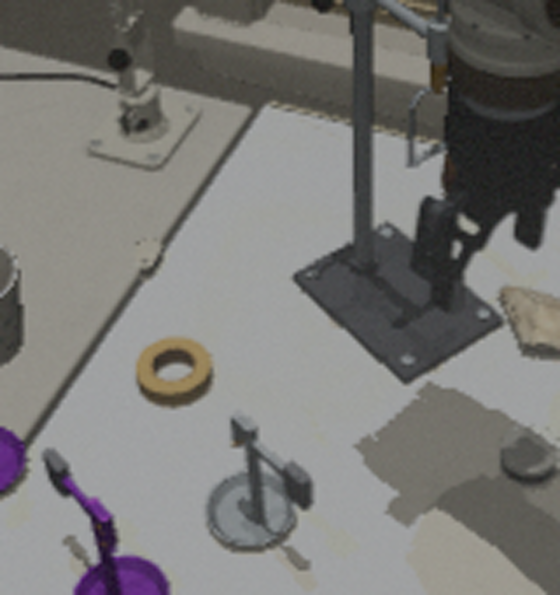

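View pics/c2.png

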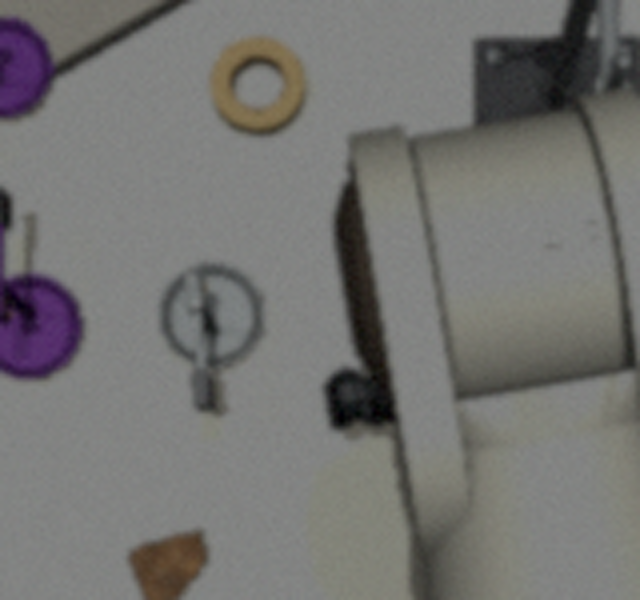

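>>> step_arm(dr=[[-0.034,0,0.057],[-0.034,0,0.057],[-0.034,0,0.057],[-0.034,0,0.057],[-0.034,0,0.057],[-0.034,0,0.057],[-0.034,0,0.057],[-0.034,0,0.057]], xyz=[[0.2,-0.7,0],[0.4,-1.4,0],[0.7,-2.2,0],[0.9,-3.0,0],[1.17,-3.75,0.08],[1.17,-3.75,0.08],[1.17,-3.75,0.08],[1.17,-3.75,0.08]], gripper=[1,1,1,1,1,1,1,1])

```text
time: 3.4
ee_pos: [0.4743, 0.0892, 0.2011]
tcp_rot: [-177.8, 0.2, 9.3]
wrist_force: [-0.8, -0.5, 0.5]
opening: 0.0853
```

```bash
python3 - <<'E'
from h import *
for n in('side','top'):
    shot(n,n+'2')
def crop(n,x0,y0,w,h,s,o):
    im=cv2.imread(f'pics/{n}.png')[y0:y0+h,x0:x0+w]; cv2.imwrite(f'pics/{o}.png',cv2.resize(im,None,fx=s,fy=s,interpolation=cv2.INTER_CUBIC))
crop('side2',190,180,100,100,6,'c3');crop('top2',180,130,100,100,6,'c4')
print(bot.get_obs()['q'])
E
python3 rel.py .456 .231 .2 5.3
```

```text
[  9.19272438  -3.99919129   1.25048865  95.44853304   2.2055116
 179.94242878]
t 3.5 pos [0.4743 0.0891 0.2011] rot [-177.7943    0.1966    9.2503] F [ 0.5971  0.5948 -0.5994] open 0.0855
dr [-0.0384  0.0048  0.0689] xyz [ 0.1193 -3.5705  0.1654]
```

View pics/c3.png

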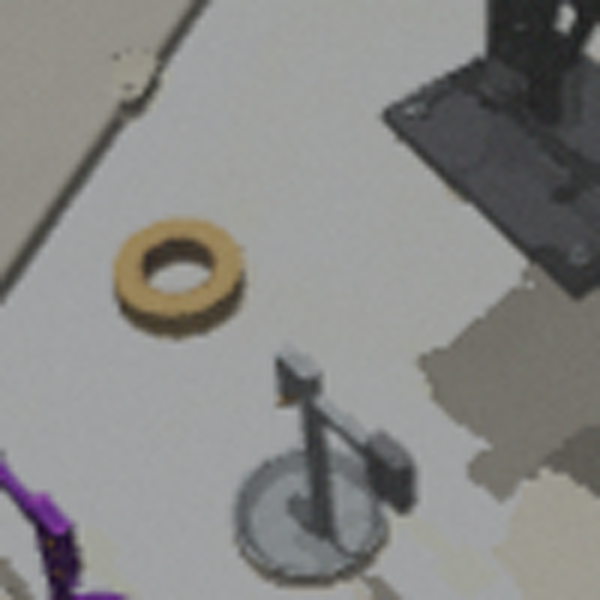

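View pics/c4.png

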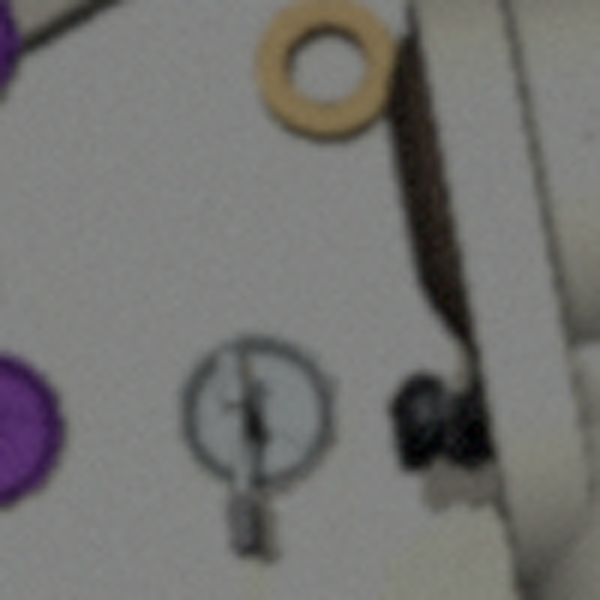

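>>> step_arm(dr=[[0,0,-0.14],[0,0,-0.28],[0,0,-0.42],[0,0,-0.56],[0,0,-0.7],[0,0,-0.84],[0,0,-0.98],[0,0,-1.12]], xyz=[[0.0,-0.4,0],[0.0,-0.9,0],[0.0,-1.4,0],[0.0,-1.9,0],[0.1,-2.4,0],[0.1,-2.9,0.1],[0.1,-3.4,0.1],[0.12,-3.57,0.15]], gripper=[1,1,1,1,1,1,1,1])

```text
time: 4.3
ee_pos: [0.4555, 0.2323, 0.201]
tcp_rot: [-178.9, -1.9, 73.8]
wrist_force: [-0.2, 0.0, 0.8]
opening: 0.0856
```

```bash
python3 rel.py .456 .231 .18 185.3
```

```text
t 4.3 pos [0.4555 0.2323 0.201 ] rot [-178.8893   -1.9385   73.7983] F [-0.1604  0.0069  0.8166] open 0.0856
dr [ 0.0201 -0.0413 -1.9455] xyz [-0.0457  0.0315  0.522 ]
```

>>> step_arm(dr=[[0,0,-0.14],[0,-0.01,-0.28],[0,-0.01,-0.42],[0.01,-0.01,-0.56],[0.01,-0.01,-0.7],[0.01,-0.02,-0.84],[0.01,-0.02,-0.98],[0.012,-0.024,-1.12]], xyz=[[0,0,0],[0,0,0],[0,0,0.0],[0,0,0],[0,0,0],[0,0,0],[0,0,0],[0,0,0]], gripper=[1,1,1,1,1,1,1,1])

```text
time: 5.1
ee_pos: [0.4558, 0.2308, 0.2009]
tcp_rot: [-180.0, -1.1, 137.9]
wrist_force: [-0.1, -0.4, -0.2]
opening: 0.0856
```

```bash
python3 rel.py .456 .231 .16 185.3
```

```text
t 5.1 pos [0.4558 0.2308 0.2009] rot [-179.9904   -1.0791  137.9262] F [-0.1425 -0.3737 -0.2344] open 0.0856
dr [ 0.0076 -0.0178 -0.8268] xyz [-0.0199  0.007   1.0216]
```

>>> step_arm(dr=[[0,0,-0.14],[0,0,-0.28],[0,-0.01,-0.42],[0,-0.01,-0.56],[0.01,-0.02,-0.7],[0.008,-0.018,-0.827],[0.008,-0.018,-0.827],[0.008,-0.018,-0.827]], xyz=[[0,0,0],[0,0,0],[0,0,0.0],[0,0,0],[0,0,0],[0,0,0],[0,0,0],[0,0,0]], gripper=[1,1,1,1,1,1,1,1])

```text
time: 5.9
ee_pos: [0.4559, 0.2308, 0.2008]
tcp_rot: [-180.0, -0.0, -175.2]
wrist_force: [-0.1, 0.3, -0.3]
opening: 0.0856
```

```bash
cat >> m.py <<'E'
def model():
    L=[]
    def box(a,b):
        P=[[ (a,b)[i][0],(a,b)[j][1],(a,b)[k][2]] for i in(0,1) for j in(0,1) for k in(0,1)]
        for m in range(8):
            for bit in(1,2,4):
                if not m&bit: L.append((P[m],P[m|bit]))
    for z in(0,.014):
        th=np.linspace(0,2*np.pi,37); q=[[.038*np.cos(x),.038*np.sin(x),z] for x in th]; L.extend(zip(q[:-1],q[1:]))
    box((-.0115,-.0045,.014),(-.0045,.0045,.126)); box((-.0115,-.0045,.1185),(.0115,.0045,.126)); box((.0045,-.0045,.085),(.0115,.0045,.126))
    box((-.074,-.0055,.087),(-.050,.0055,.123))
    return L
def overlay(c,T,x0,y0,w,h,k,fn):
    im=cv2.resize(np.ascontiguousarray(c['image'][y0:y0+h,x0:x0+w,::-1]),None,fx=k,fy=k,interpolation=cv2.INTER_CUBIC)
    for a,b in model():
        p=[]
        for X in(a,b):
            u=proj(c,T[:3,:3]@np.array(X)+T[:3,3]); p.append(tuple(int(round(v)) for v in((u[0]-x0+.5)*k-.5,(u[1]-y0+.5)*k-.5)))
        cv2.line(im,p[0],p[1],(0,0,255),1)
    cv2.imwrite(f'pics/{fn}.png',im)
def pose(x,y,z,a,tilt=0):
    T=np.eye(4);T[:3,:3]=Rz(a)@cv2.Rodrigues(np.array([0,tilt,0.]))[0];T[:3,3]=[x,y,z];return T
E
python3 - <<'E'
from m import *
T=pose(.5175,.2372,0,.092)
s=pickle.load(open('pics/side2.pkl','rb'));t=pickle.load(open('pics/top2.pkl','rb'))
overlay(s,T,215,225,70,60,9,'d1');overlay(t,T,195,175,60,55,9,'d2')
E
python3 rel.py .456 .231 .16 185.3
```

```text
t 5.9 pos [0.4559 0.2308 0.2008] rot [-179.9758   -0.0056 -175.2327] F [-0.0666  0.3057 -0.2879] open 0.0856
dr [-0.0004 -0.0001 -0.0093] xyz [-0.0036  0.004   1.0208]
```

View pics/d1.png

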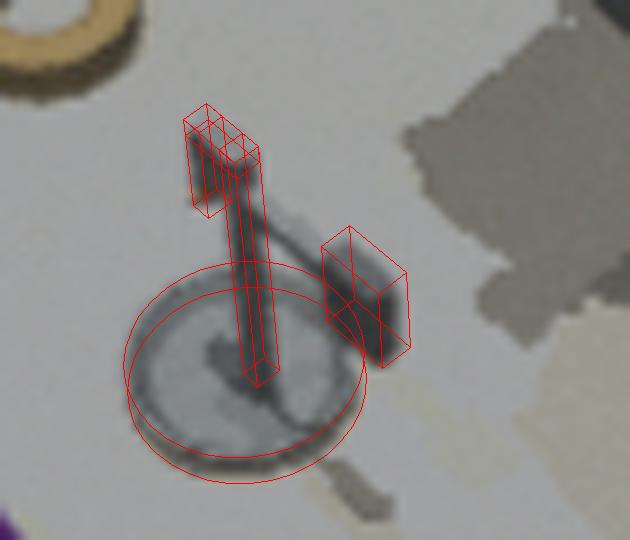

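View pics/d2.png

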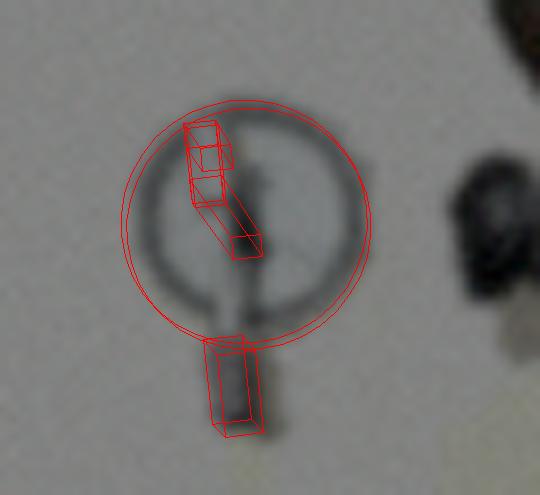

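>>> step_arm(dr=[[0,0,-0.009],[0,0,-0.009],[0,0,-0.009],[0,0,-0.009],[0,0,-0.009],[0,0,-0.009],[0,0,-0.009],[0,0,-0.009]], xyz=[[0,0,0.5],[0,0,1.0],[0,0,1.5],[0,0,2.0],[0,0,2.4],[0,0,2.8],[0,0,2.8],[0,0,2.8]], gripper=[1,1,1,1,1,1,1,1])

```text
time: 6.7
ee_pos: [0.4559, 0.2308, 0.0891]
tcp_rot: [-180.0, -0.0, -174.6]
wrist_force: [-0.6, -0.3, 0.5]
opening: 0.0856
```

```bash
python3 - <<'E'
from m import *
s=shot('side','side3');t=shot('top','top3')
T=pose(.5175,.2372,0,.092)
overlay(s,T,200,190,110,95,7,'d1');
E
python3 rel.py .456 .231 .088 185.3
```

```text
t 6.8 pos [0.4563 0.2311 0.0898] rot [ 179.9984    0.0566 -174.5577] F [-0.0174  0.2945  0.3629] open 0.0851
dr [0.     0.001  0.0025] xyz [ 0.0089 -0.0012  0.0453]
```

View pics/d1.png

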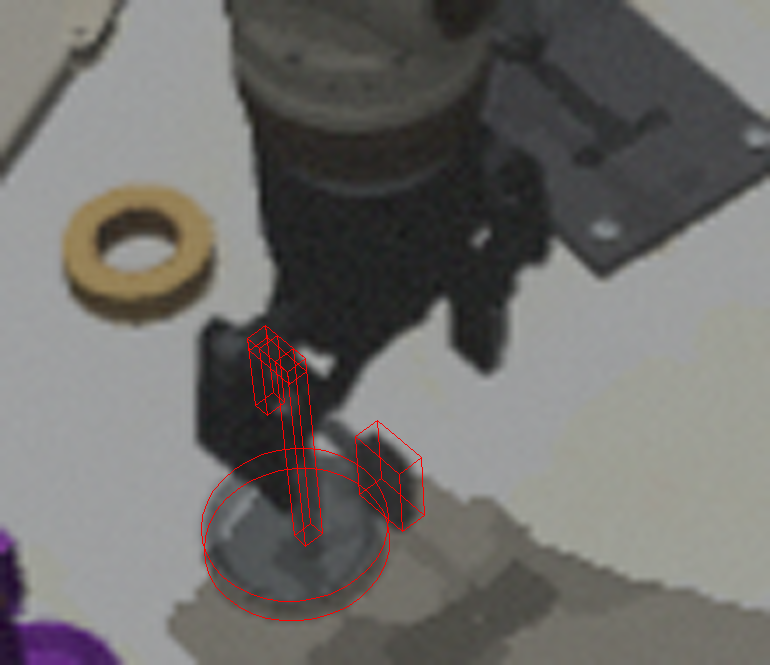

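```bash
python3 - <<'E'
from m import *
s=pickle.load(open('pics/side3.pkl','rb'));t=pickle.load(open('pics/top3.pkl','rb'))
im=cv2.resize(np.ascontiguousarray(s['image'][190:285,200:310,::-1]),None,fx=7,fy=7,interpolation=cv2.INTER_CUBIC)
R=Rz(np.radians(5.3))
for x in(-.011,.011):
  for y in(.0425,.057,-.0425,-.057):
    for z in(.102,.14):
      u=proj(s,R@np.array([x,y,0])+[.456,.231,z]); cv2.circle(im,(int((u[0]-200+.5)*7),int((u[1]-190+.5)*7)),3,(0,0,255) if z<.12 else (0,255,0),-1)
cv2.imwrite('pics/d3.png',im)
im=cv2.resize(np.ascontiguousarray(t['image'][160:260,170:290,::-1]),None,fx=6,fy=6,interpolation=cv2.INTER_CUBIC);cv2.imwrite('pics/d4.png',im)
E
```

```text
(no output)
```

View pics/d3.png

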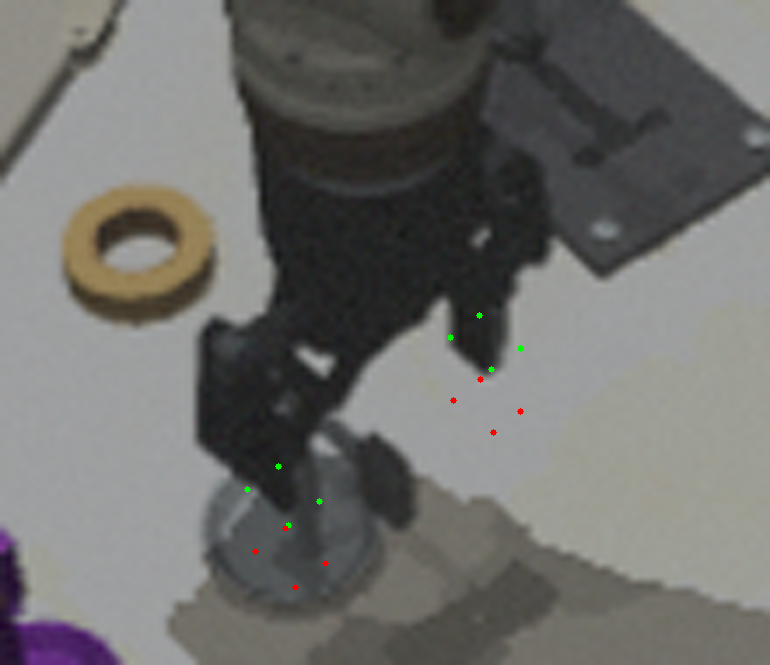

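View pics/d4.png

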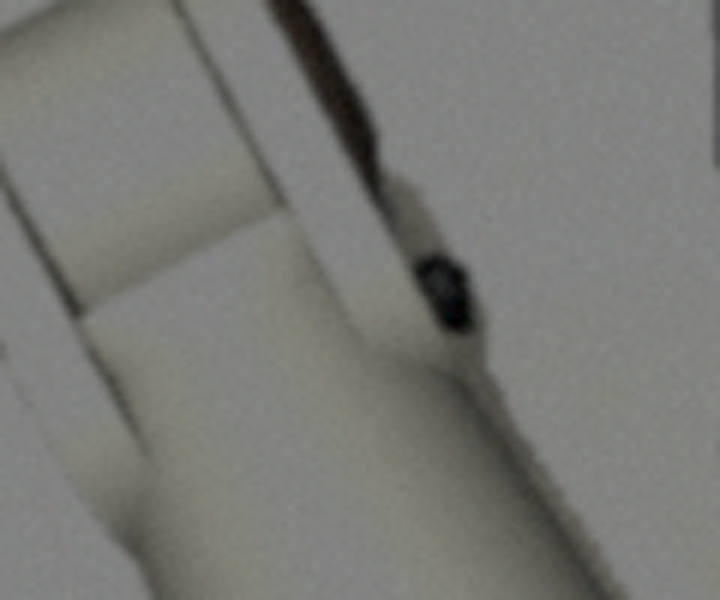

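```bash
python3 - <<'E'
from m import *
s=pickle.load(open('pics/side3.pkl','rb'));t=pickle.load(open('pics/top3.pkl','rb'))
R=Rz(np.radians(5.3))
for z in(.1,.12,.14,.18):
  print(z,[((proj(t,R@np.array([x,y,0])+[.456,.231,z])-[170,160]+.5)*6).round() for x in(-.011,.011) for y in(-.0425,-.057)])
for z in(.09,.1,.11,.12,.13,.14):
  print(z,onz(s,px(490,372,200,190,7),z)[:2],onz(s,px(285,505,200,190,7),z)[:2],onz(t,px(445,290,170,160,6),z)[:2])
E
```

```text
0.1 [array([409., 363.]), array([443., 359.]), array([404., 312.]), array([438., 308.])]
0.12 [array([406., 357.]), array([440., 354.]), array([401., 306.]), array([435., 302.])]
0.14 [array([403., 352.]), array([438., 348.]), array([397., 300.]), array([432., 296.])]
0.18 [array([396., 341.]), array([432., 337.]), array([390., 287.]), array([426., 283.])]
0.09 [0.48   0.1643] [0.4791 0.2637] [0.4812 0.1722]
0.1 [0.4737 0.1692] [0.4727 0.2675] [0.4798 0.1717]
0.11 [0.4673 0.1742] [0.4664 0.2713] [0.4785 0.1712]
0.12 [0.461  0.1791] [0.4601 0.275 ] [0.4772 0.1706]
0.13 [0.4547 0.184 ] [0.4538 0.2788] [0.4758 0.1701]
0.14 [0.4483 0.1889] [0.4475 0.2826] [0.4745 0.1696]
```

>>> step_arm(dr=[[0,0,0],[0,0,0],[0,0,0],[0,0,0],[0,0,0],[0,0,0],[0,0,0],[0,0,0]], xyz=[[0,0,0],[0,0,0],[0,0,0],[0,0,0],[0,0,0],[0,0,0],[0,0,0],[0,0,0]], gripper=[0.4,0.4,0.4,0.4,0.4,0.4,0.4,0.4], squeeze=20)

```text
time: 7.6
ee_pos: [0.4559, 0.2309, 0.0887]
tcp_rot: [-180.0, -0.0, -174.5]
wrist_force: [-0.2, 0.5, -0.6]
opening: 0.0343
```

```bash
python3 - <<'E'
from m import *
s=shot('side','side4')
im=cv2.resize(np.ascontiguousarray(s['image'][205:285,210:290,::-1]),None,fx=7,fy=7,interpolation=cv2.INTER_CUBIC)
R=Rz(np.radians(5.3))
for x in(-.011,.011):
  for y in(.017,-.017):
    for z in(.09,.108):
      u=proj(s,R@np.array([x,y,0])+[.456,.231,z]); cv2.circle(im,(int((u[0]-210+.5)*7),int((u[1]-205+.5)*7)),2,(0,0,255) if z<.1 else (0,255,0),-1)
cv2.imwrite('pics/d5.png',im)
E
```

```text
(no output)
```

View pics/d5.png

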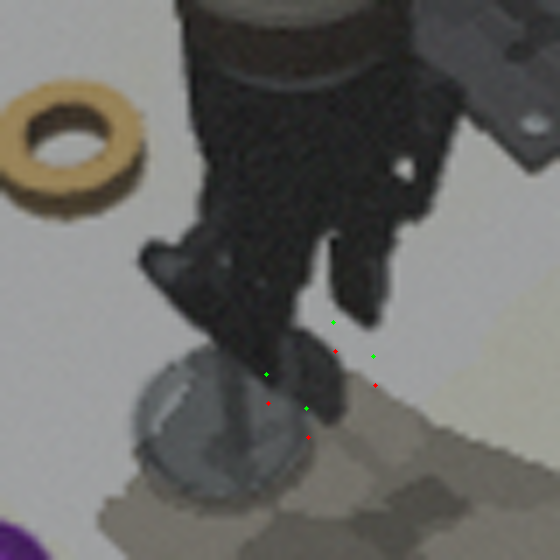

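>>> step_arm(dr=[[0,0,0],[0,0,0],[0,0,0],[0,0,0],[0,0,0],[0,0,0],[0,0,0],[0,0,0]], xyz=[[0,0,0.1],[0,0,0.2],[0,0,0.2],[0,0,0.2],[0,0,0.2],[0,0,0.2],[0,0,0.2],[0,0,0.2]], gripper=[0.4,0.4,0.3,0.25,0.2,0.18,0.1,0.0], squeeze=20)

```text
time: 8.45
ee_pos: [0.456, 0.2309, 0.0809]
tcp_rot: [-180.0, 0.0, -174.5]
wrist_force: [-0.3, -0.6, 1.2]
opening: 0.0101
```

```bash
python3 - <<'E'
from m import *
s=shot('side','side5')
im=cv2.resize(np.ascontiguousarray(s['image'][205:285,210:290,::-1]),None,fx=7,fy=7,interpolation=cv2.INTER_CUBIC)
cv2.imwrite('pics/d6.png',im)
E
python3 rel.py .456 .231 .1 185.3
```

```text
t 8.5 pos [0.456  0.2309 0.0809] rot [-179.9762    0.0067 -174.5045] F [-0.2377  0.215   0.5516] open 0.0105
dr [-0.0004  0.0001  0.0034] xyz [ 0.0008  0.0035 -0.4768]
```

View pics/d6.png

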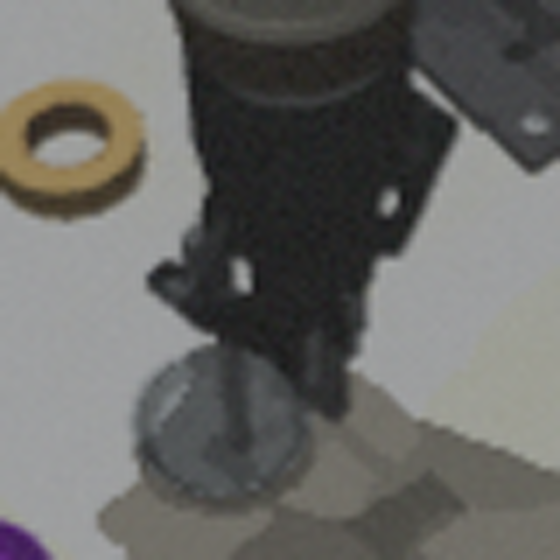

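>>> step_arm(dr=[[0,0,0],[0,0,0],[0,0,0],[0,0,0],[0,0,0],[0,0,0],[0,0,0],[0,0,0]], xyz=[[0,0,0],[0,0,0],[0,0,0],[0,0,-0.1],[0,0,-0.3],[0,0,-0.6],[0,0,-0.9],[0,0,-1.2]], gripper=[0,0,0,0,0,0,0,0], squeeze=100)

```text
time: 9.3
ee_pos: [0.4561, 0.231, 0.1302]
tcp_rot: [-180.0, 0.0, -174.5]
wrist_force: [0.4, -0.3, -1.4]
opening: 0.0075
```

```bash
python3 - <<'E'
from m import *
s=shot('side','side6')
im=cv2.resize(np.ascontiguousarray(s['image'][185:285,200:290,::-1]),None,fx=6,fy=6,interpolation=cv2.INTER_CUBIC)
cv2.imwrite('pics/d7.png',im)
E
python3 rel.py .456 .231 .1 185.3
```

```text
t 9.35 pos [0.4568 0.2313 0.1322] rot [ 179.9562    0.1597 -174.5003] F [ 0.287   0.2306 -0.3389] open 0.0075
dr [0.0008 0.0028 0.0035] xyz [ 0.0221 -0.0068  0.8045]
```

View pics/d7.png

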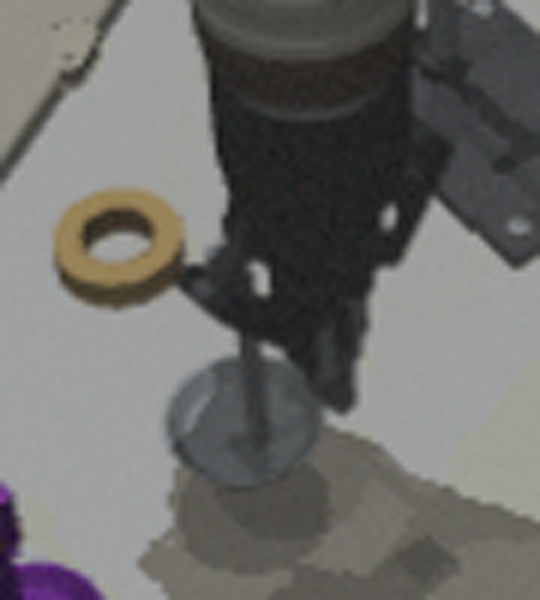

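```bash
python3 - <<'E'
import cv2,numpy as np
a=cv2.imread('pics/side1.png');b=cv2.imread('pics/top1.png')
cv2.imwrite('pics/e1.png',np.hstack([a[:,160:],b[:,150:]])); 
E
```

```text
(no output)
```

View pics/e1.png

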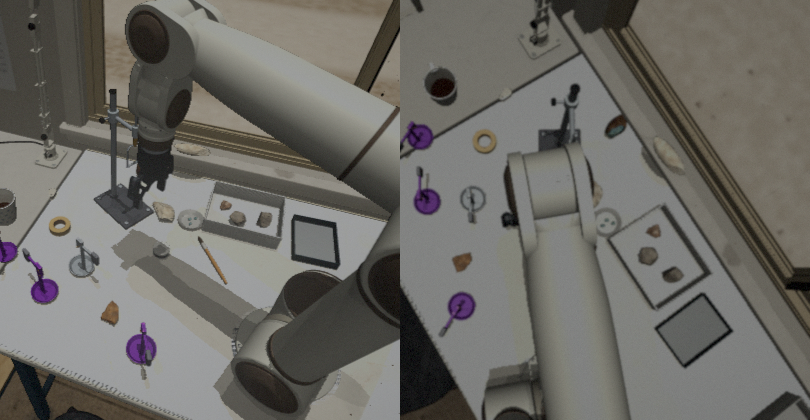

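```bash
python3 - <<'E'
from m import *
s1=pickle.load(open('pics/side1.pkl','rb'))
def zat(c,uv,x,y):
    zz=np.linspace(0,1,2001); return zz[np.argmin([abs(proj(c,(x,y,z))[1]-uv[1]) for z in zz])]
# stand: side0 a1 crop scale7 @215,80
A1=lambda u,v:px(u,v,215,80,7)
for n,p,x,y in(('knob top',(568,205),.587,-.012),('hub top',(565,325),.587,-.012),('hub bot',(563,400),.587,-.012),('brass bot',(562,465),.587,-.012),('post top',(405,70),.682,-.012),('arm@post',(430,255),.674,-.012),('J',(0,0),0,0)):
    print(n,zat(s,A1(*p),x,y))
for p in((310,38),(338,105),(315,135),(312,150),(300,65)): print(p,zat(s1,p,.432,.076), [proj(s1,(.432,.076,z)).round() for z in (.3,.4,.5,.55)] if p[1]==38 else '')
E
```

```text
knob top 0.388
hub top 0.336
hub bot 0.3015
brass bot 0.2705
post top 0.3995
arm@post 0.322
J 0.7235
(310, 38) 0.646 [array([310., 182.]), array([312., 148.]), array([316., 109.]), array([317.,  87.])]
(338, 105) 0.51 
(315, 135) 0.436 
(312, 150) 0.3955 
(300, 65) 0.595
```

```bash
python3 - <<'E'
import cv2
im=cv2.imread('pics/side1.png')[0:220,260:400];cv2.imwrite('pics/e2.png',cv2.resize(im,None,fx=3.5,fy=3.5,interpolation=cv2.INTER_CUBIC)[:600*2])
im=cv2.imread('pics/side1.png')[60:220,260:400];cv2.imwrite('pics/e2.png',cv2.resize(im,None,fx=3.7,fy=3.7,interpolation=cv2.INTER_CUBIC))
E
```

```text
(no output)
```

View pics/e2.png

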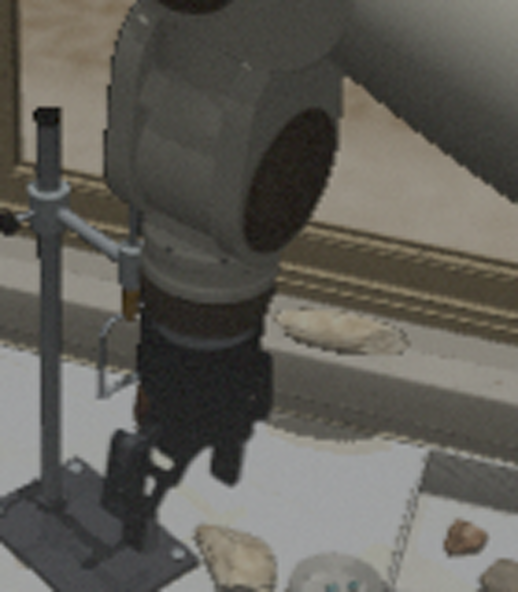

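```bash
python3 rel.py .43 .231 .219 185.5;python3 rel.py .43 -.012 .219 180
```

```text
t 9.35 pos [0.4568 0.2313 0.1322] rot [ 179.9562    0.1597 -174.5003] F [ 0.287   0.2306 -0.3389] open 0.0075
dr [ 0.0008  0.0028 -0.    ] xyz [ 0.6608  0.0578 -2.1722]
t 9.35 pos [0.4568 0.2313 0.1322] rot [ 179.9562    0.1597 -174.5003] F [ 0.287   0.2306 -0.3389] open 0.0075
dr [0.0009 0.0027 0.096 ] xyz [ 1.2431 -5.9893 -2.1784]
```

>>> step_arm(dr=[[0,0,0],[0,0,0],[0,0,0.02],[0,0,0.03],[0,0,0.05],[0,0,0.06],[0,0,0.08],[0,0,0.096]], xyz=[[0.1,-0.1,-0.3],[0.2,-0.4,-0.7],[0.4,-0.9,-1.2],[0.6,-1.5,-1.7],[0.8,-2.1,-2.1],[0.9,-2.7,-2.15],[1.0,-3.3,-2.15],[1.1,-3.9,-2.15]], gripper=[0,0,0,0,0,0,0,0])

```text
time: 10.15
ee_pos: [0.4266, 0.0703, 0.2155]
tcp_rot: [-180.0, 0.0, 180.0]
wrist_force: [0.4, -0.2, -2.4]
opening: 0.0076
```

```bash
python3 rel.py .43 -.012 .219 180
```

```text
t 10.15 pos [0.4266 0.0703 0.2155] rot [-179.974     0.0212  179.9648] F [ 0.4221 -0.2409 -2.4099] open 0.0076
dr [-0.0005  0.0004 -0.0006] xyz [-0.0863 -2.0583 -0.0858]
```

>>> step_arm(dr=[[0,0,0],[0,0,0],[0,0,0],[0,0,0],[0,0,0],[0,0,0],[0,0,0],[0,0,0]], xyz=[[0,-0.5,-0.04],[0,-1.0,-0.08],[0,-1.5,-0.08],[0,-1.9,-0.08],[0,-2.05,-0.08],[0,-2.05,-0.08],[0,-2.05,-0.08],[0,-2.05,-0.08]], gripper=[0,0,0,0,0,0,0,0])

```text
time: 10.95
ee_pos: [0.4271, -0.01, 0.2181]
tcp_rot: [-180.0, -0.0, -180.0]
wrist_force: [0.7, 0.7, -2.3]
opening: 0.0077
```

```bash
python3 - <<'E'
from m import *
o=bot.get_obs();print(o['ee_pos'],o['tcp_rot'],o['wrist_force'])
x,y,z=o['ee_pos']
s=shot('side','side7');t=shot('top','top7')
T=pose(x+.0618,y,z-.081,0)
overlay(s,T,255,110,100,120,5,'f1');overlay(t,T,255,120,100,100,6,'f2')
im=cv2.resize(np.ascontiguousarray(s['image'][110:230,255:355,::-1]),None,fx=5,fy=5,interpolation=cv2.INTER_CUBIC);cv2.imwrite('pics/f3.png',im)
E
```

```text
[ 0.4271 -0.01    0.2181] [-179.9803   -0.0121 -179.9542] [ 0.6824  0.6637 -2.2726]
```

View pics/f1.png

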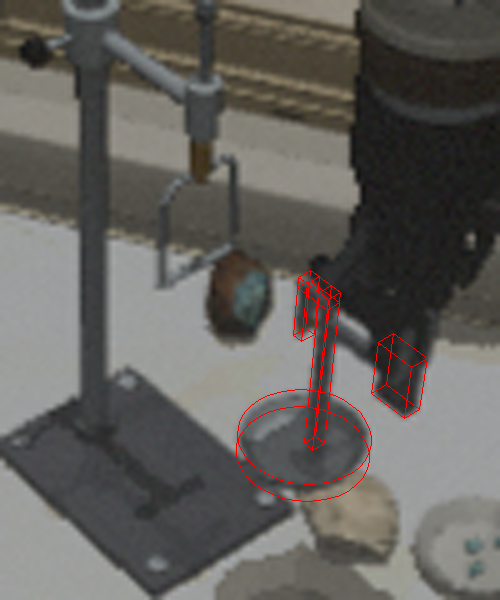

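View pics/f2.png

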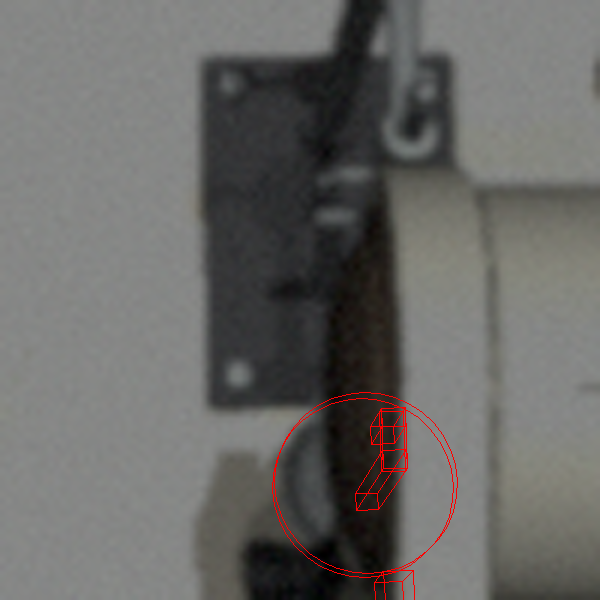

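View pics/f3.png

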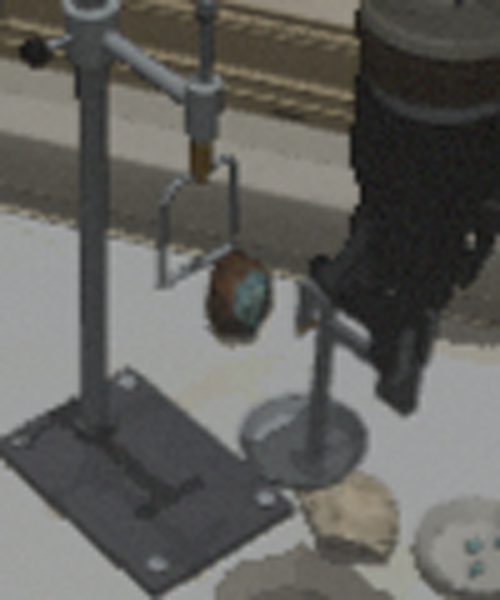

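>>> step_arm(dr=[[0,0,0],[0,0,0],[0,0,0],[0,0,0],[0,0,0],[0,0,0],[0,0,0],[0,0,0]], xyz=[[-0.3,-0.05,0],[-0.7,-0.05,0],[-1.1,-0.05,0],[-1.4,-0.05,0],[-1.6,-0.05,0],[-1.7,-0.05,0],[-1.7,-0.05,0],[-1.7,-0.05,0]], gripper=[0,0,0,0,0,0,0,0])

```text
time: 11.85
ee_pos: [0.4949, -0.0126, 0.2181]
tcp_rot: [-180.0, -0.0, -180.0]
wrist_force: [-0.3, -0.7, -1.8]
opening: 0.0075
```

```bash
cat > look.py <<'E'
import sys; from m import *
n=sys.argv[1]
o=bot.get_obs();print(o['time'],o['ee_pos'],o['tcp_rot'],o['wrist_force'])
x,y,z=o['ee_pos']
s=shot('side','side'+n);t=shot('top','top'+n)
T=pose(x+.0618,y,z-.081,0)
k=7;x0,y0=275,110
im=cv2.resize(np.ascontiguousarray(s['image'][y0:y0+85,x0:x0+70,::-1]),None,fx=k,fy=k,interpolation=cv2.INTER_CUBIC)
cv2.imwrite(f'pics/s{n}.png',im)
overlay(s,T,x0,y0,70,85,k,'o'+n)
E
python3 look.py 8
```

```text
11.85 [ 0.4949 -0.0126  0.2181] [-179.9725   -0.0166 -179.9997] [-0.35   -0.7271 -1.8151]
```

View pics/s8.png

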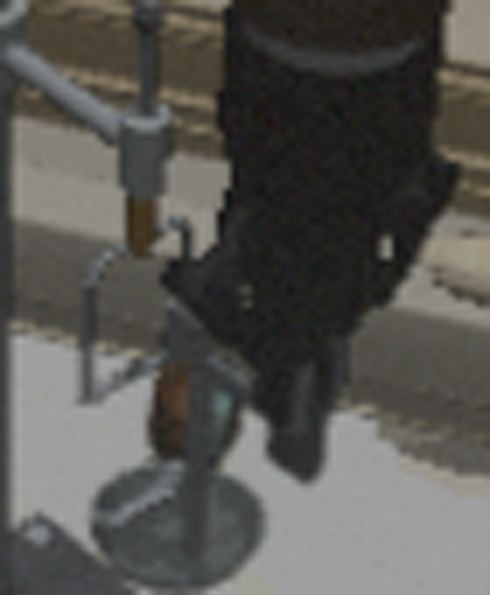

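View pics/o8.png

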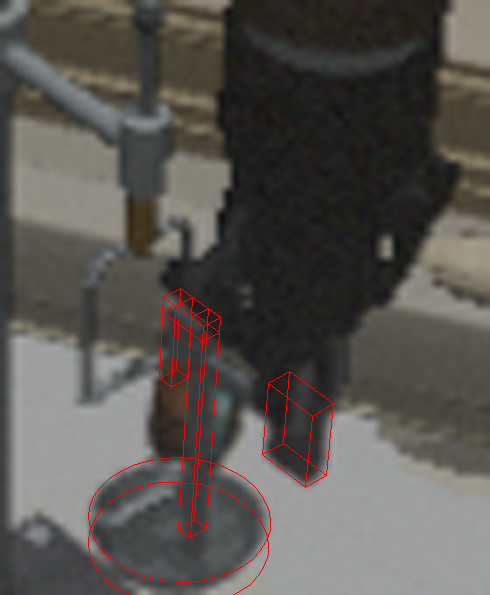

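View pics/top8.png

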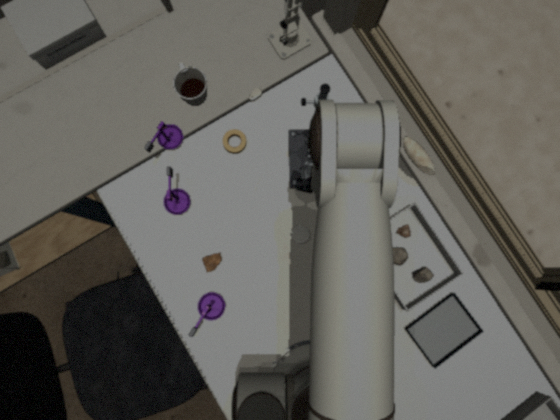

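>>> step_arm(dr=[[0,0,0],[0,0,0],[0,0,0],[0,0,0],[0,0,0],[0,0,0],[0,0,0],[0,0,0]], xyz=[[-0.1,0,0],[-0.2,0,0],[-0.3,0,0],[-0.4,0,0],[-0.5,0,0],[-0.6,0,0],[-0.7,0,0],[-0.78,0,0]], gripper=[0,0,0,0,0,0,0,0])

```text
time: 12.75
ee_pos: [0.5267, -0.0126, 0.2179]
tcp_rot: [-180.0, -0.0, 180.0]
wrist_force: [-0.0, -0.8, -2.0]
opening: 0.0076
```

```bash
python3 look.py 9
```

```text
12.75 [ 0.5267 -0.0126  0.2179] [-179.9758   -0.0202  179.9991] [-0.0103 -0.8195 -1.9608]
```

View pics/s9.png

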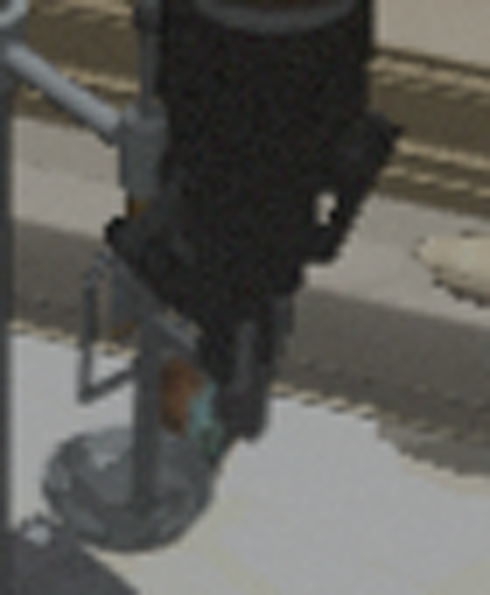

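View pics/o9.png

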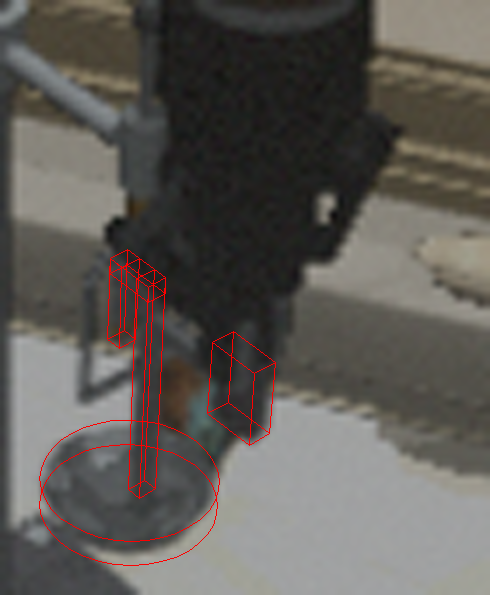

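>>> step_arm(dr=[[0,0,0],[0,0,0],[0,0,0],[0,0,0],[0,0,0],[0,0,0],[0,0,0],[0,0,0]], xyz=[[-0.02,0,0],[-0.03,0,0],[-0.03,0,0.05],[-0.03,0,0.12],[-0.03,0,0.2],[-0.03,0,0.28],[-0.03,0,0.36],[-0.03,0,0.42]], gripper=[0,0,0,0,0,0,0,0])

```text
time: 13.65
ee_pos: [0.5274, -0.0125, 0.2009]
tcp_rot: [-180.0, -0.0, -180.0]
wrist_force: [0.6, 0.1, -2.4]
opening: 0.0076
```

```bash
python3 look.py 10
```

```text
13.65 [ 0.5274 -0.0125  0.2009] [-179.9745   -0.0256 -179.9959] [ 0.5799  0.0801 -2.3612]
```

View pics/s10.png

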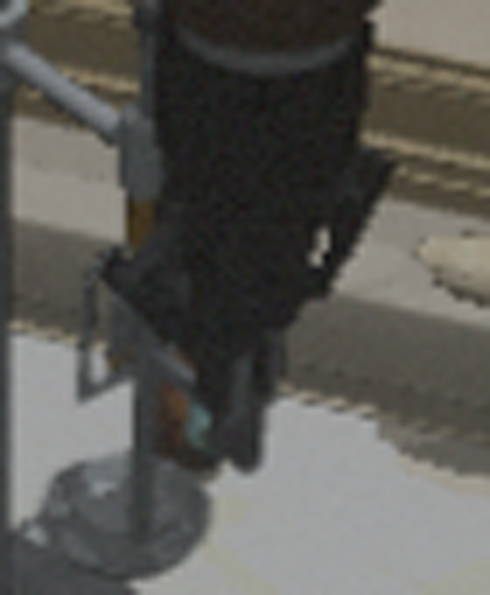

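>>> step_arm(dr=[[0,0,0],[0,0,0],[0,0,0],[0,0,0],[0,0,0],[0,0,0],[0,0,0],[0,0,0]], xyz=[[0,0,0.03],[0,0,0.06],[0,0,0.09],[0,0,0.12],[0,0,0.15],[0,0,0.18],[0,0,0.2],[0,0,0.2]], gripper=[0,0,0,0,0,0,0,0])

```text
time: 14.55
ee_pos: [0.5275, -0.0126, 0.1931]
tcp_rot: [-180.0, -0.0, -180.0]
wrist_force: [-0.4, -1.0, 0.3]
opening: 0.0077
```

```bash
python3 look.py 11; python3 -c "
from h import *
for i in range(3):
  bot.camera('top'); print(bot.get_obs()['wrist_force'])"
```

```text
14.55 [ 0.5275 -0.0126  0.1931] [-179.9735   -0.0165 -179.9981] [-0.4204 -0.9632  0.3201]
[-0.04311906  0.17653903  0.53240465]
[-0.32307582  0.10408688  1.27700666]
[-1.26126176 -0.21901013  0.81279425]
```

View pics/s11.png

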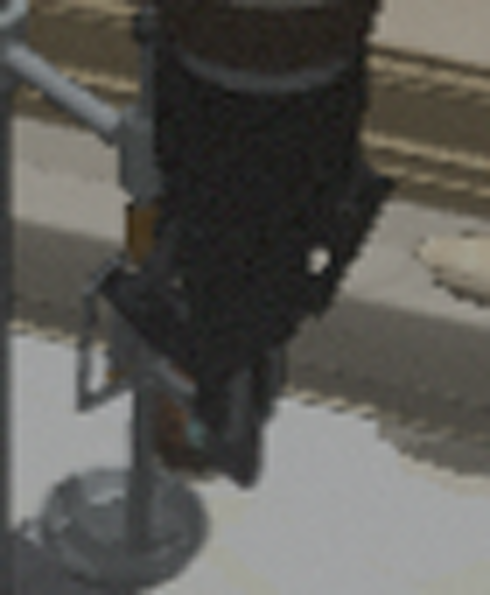

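>>> step_arm(dr=[[0,0,0],[0,0,0],[0,0,0],[0,0,0],[0,0,0],[0,0,0],[0,0,0],[0,0,0]], xyz=[[0,0,0.025],[0,0,0.05],[0,0,0.075],[0,0,0.1],[0,0,0.125],[0,0,0.15],[0,0,0.175],[0,0,0.175]], gripper=[0,0,0,0,0,0,0,0])

```text
time: 15.6
ee_pos: [0.5274, -0.0126, 0.1861]
tcp_rot: [-180.0, -0.0, -180.0]
wrist_force: [-0.6, -0.1, 0.1]
opening: 0.0078
```

```bash
cat > ff.py <<'E'
import sys
from m import *
F=[bot.get_obs()['wrist_force']]
for i in range(4):
  s=bot.camera('side'); F.append(bot.get_obs()['wrist_force'])
o=bot.get_obs();F=np.array(F);print(o['time'],o['ee_pos'],'F',F.mean(0),'fz',F[:,2],'M',o['torque'])
x0,y0=275,110
im=cv2.resize(np.ascontiguousarray(s['image'][y0:y0+95,x0:x0+60,::-1]),None,fx=6,fy=6,interpolation=cv2.INTER_CUBIC)
cv2.imwrite(f'pics/s{sys.argv[1]}.png',im)
E
python3 ff.py 12
```

```text
15.8 [ 0.5275 -0.0126  0.1862] F [-0.2472 -0.323   0.2006] fz [ 0.1376  1.2654 -0.234  -0.4695  0.3037] M [-0.0051  0.019  -0.0091]
```

View pics/s12.png

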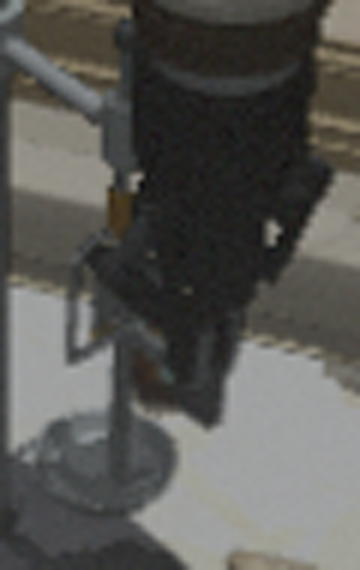

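>>> step_arm(dr=[[0,0,0],[0,0,0],[0,0,0],[0,0,0],[0,0,0],[0,0,0],[0,0,0],[0,0,0]], xyz=[[0,0,0.025],[0,0,0.05],[0,0,0.075],[0,0,0.1],[0,0,0.125],[0,0,0.15],[0,0,0.175],[0,0,0.175]], gripper=[0,0,0,0,0,0,0,0])

```text
time: 16.6
ee_pos: [0.5274, -0.0126, 0.179]
tcp_rot: [-180.0, -0.0, -180.0]
wrist_force: [0.7, 0.4, 0.1]
opening: 0.0079
```

```bash
python3 ff.py 13
```

```text
16.8 [ 0.5275 -0.0126  0.1792] F [ 0.2098 -0.0117  0.2501] fz [ 0.147   0.8781  0.6243 -0.0566 -0.342 ] M [-0.0259  0.0238 -0.0067]
```

>>> step_arm(dr=[[0,0,0],[0,0,0],[0,0,0],[0,0,0],[0,0,0],[0,0,0],[0,0,0],[0,0,0]], xyz=[[0,0,0.025],[0,0,0.05],[0,0,0.075],[0,0,0.1],[0,0,0.125],[0,0,0.15],[0,0,0.175],[0,0,0.2]], gripper=[0,0,0,0,0,0,0,0])

```text
time: 17.6
ee_pos: [0.5275, -0.0126, 0.1711]
tcp_rot: [-180.0, -0.0, -180.0]
wrist_force: [-0.1, -0.0, 1.8]
opening: 0.0075
```

```bash
python3 ff.py 14
```

```text
17.8 [ 0.5275 -0.0126  0.1712] F [0.0552 0.076  0.5583] fz [ 1.7934  1.2576  0.0427  0.6177 -0.9197] M [0.0538 0.0445 0.0138]
```

View pics/s14.png

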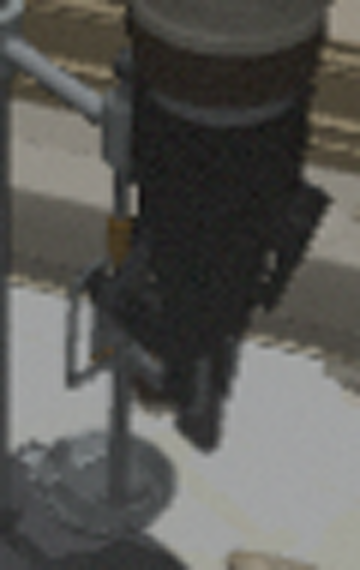

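>>> step_arm(dr=[[0,0,0],[0,0,0],[0,0,0],[0,0,0],[0,0,0],[0,0,0],[0,0,0],[0,0,0]], xyz=[[0,0,0.025],[0,0,0.05],[0,0,0.075],[0,0,0.1],[0,0,0.125],[0,0,0.15],[0,0,0.15],[0,0,0.15]], gripper=[0,0,0,0,0,0,0,0])

```text
time: 18.6
ee_pos: [0.5274, -0.0126, 0.1652]
tcp_rot: [-180.0, -0.0, -180.0]
wrist_force: [-1.0, -0.0, 0.5]
opening: 0.0075
```

```bash
python3 ff.py 15
```

```text
18.8 [ 0.5275 -0.0126  0.1652] F [ 0.2477 -0.0254  0.3895] fz [ 0.5259 -0.6624  0.931   0.1989  0.9541] M [-0.0084 -0.0016  0.0203]
```

>>> step_arm(dr=[[0,0,0],[0,0,0],[0,0,0],[0,0,0],[0,0,0],[0,0,0],[0,0,0],[0,0,0]], xyz=[[0,0,0.025],[0,0,0.05],[0,0,0.075],[0,0,0.1],[0,0,0.125],[0,0,0.15],[0,0,0.15],[0,0,0.15]], gripper=[0,0,0,0,0,0,0,0])

```text
time: 19.6
ee_pos: [0.5275, -0.0126, 0.1592]
tcp_rot: [-180.0, -0.0, -180.0]
wrist_force: [-0.7, 0.1, -0.4]
opening: 0.0078
```

```bash
python3 ff.py 16
```

```text
19.8 [ 0.5275 -0.0126  0.1592] F [-0.1314  0.0839  0.1616] fz [-0.4402  0.6033 -0.1482  0.2682  0.5251] M [0.0604 0.0086 0.045 ]
```

View pics/s16.png

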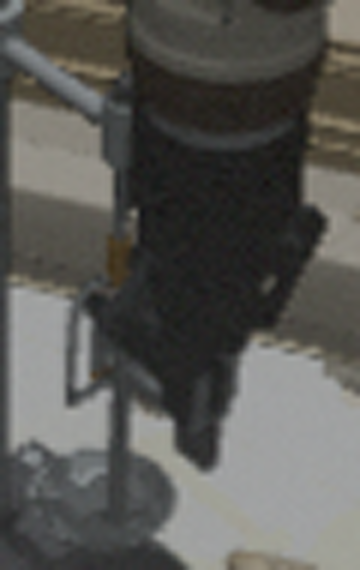

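>>> step_arm(dr=[[0,0,0],[0,0,0],[0,0,0],[0,0,0],[0,0,0],[0,0,0],[0,0,0],[0,0,0]], xyz=[[0,0,0.025],[0,0,0.05],[0,0,0.075],[0,0,0.1],[0,0,0.125],[0,0,0.15],[0,0,0.15],[0,0,0.15]], gripper=[0,0,0,0,0,0,0,0])

```text
time: 20.6
ee_pos: [0.5275, -0.0126, 0.1532]
tcp_rot: [-180.0, -0.0, -180.0]
wrist_force: [-2.1, -0.6, 1.9]
opening: 0.0078
```

```bash
python3 ff.py 17
```

```text
20.8 [ 0.5275 -0.0126  0.1532] F [-0.5145 -0.0686  2.3957] fz [1.8681 2.1885 2.9155 2.7425 2.264 ] M [ 0.0083 -0.101  -0.0074]
```

View pics/s17.png

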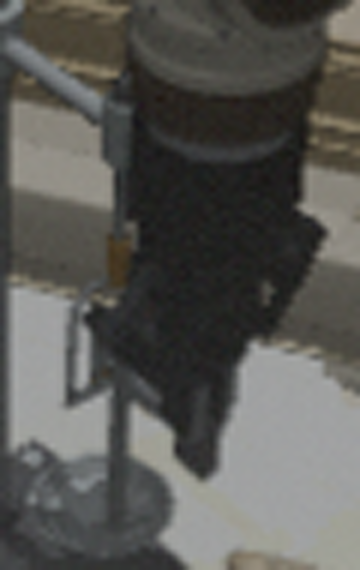

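>>> step_arm(dr=[[0,0,0],[0,0,0],[0,0,0],[0,0,0],[0,0,0],[0,0,0],[0,0,0],[0,0,0]], xyz=[[0,0,0.02],[0,0,0.04],[0,0,0.06],[0,0,0.08],[0,0,0.1],[0,0,0.1],[0,0,0.1],[0,0,0.1]], gripper=[0,0,0,0,0,0,0,0])

```text
time: 21.6
ee_pos: [0.5275, -0.0126, 0.1492]
tcp_rot: [-180.0, -0.0, -180.0]
wrist_force: [-0.1, -0.7, 1.5]
opening: 0.0077
```

```bash
python3 ff.py 18
```

```text
21.8 [ 0.5275 -0.0126  0.1492] F [0.0223 0.0583 1.0295] fz [1.5102 1.0946 0.2751 0.8086 1.4591] M [ 0.0185 -0.1176 -0.021 ]
```

>>> step_arm(dr=[[0,0,0],[0,0,0],[0,0,0],[0,0,0],[0,0,0],[0,0,0],[0,0,0],[0,0,0]], xyz=[[0,0,0.02],[0,0,0.04],[0,0,0.06],[0,0,0.08],[0,0,0.08],[0,0,0.08],[0,0,0.08],[0,0,0.08]], gripper=[0,0,0,0,0,0,0,0])

```text
time: 22.6
ee_pos: [0.5275, -0.0126, 0.146]
tcp_rot: [-180.0, -0.0, 180.0]
wrist_force: [0.7, -0.6, -1.8]
opening: 0.0078
```

```bash
python3 ff.py 19
```

```text
22.8 [ 0.5275 -0.0126  0.1461] F [ 0.1347 -0.2009 -1.6525] fz [-1.7964 -1.9714 -1.0745 -1.2705 -2.1495] M [-0.0194  0.1278 -0.0041]
```

View pics/s19.png

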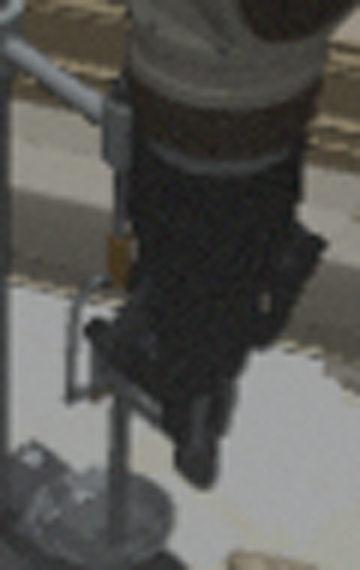

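>>> step_arm(dr=[[0,0,0],[0,0,0],[0,0,0],[0,0,0],[0,0,0],[0,0,0],[0,0,0],[0,0,0]], xyz=[[0,0,0.02],[0,0,0.04],[0,0,0.06],[0,0,0.08],[0,0,0.1],[0,0,0.12],[0,0,0.12],[0,0,0.12]], gripper=[0,0,0,0,0,0,0,0])

```text
time: 23.6
ee_pos: [0.5276, -0.0126, 0.1413]
tcp_rot: [-180.0, 0.0, -180.0]
wrist_force: [0.5, -0.0, -0.4]
opening: 0.0077
```

```bash
python3 ff.py 20
```

```text
23.8 [ 0.5275 -0.0126  0.1413] F [-0.3815 -0.4755 -0.8662] fz [-0.3594 -1.2567 -0.8043 -0.7596 -1.1512] M [0.0298 0.0239 0.0356]
```

>>> step_arm(dr=[[0,0,0],[0,0,0],[0,0,0],[0,0,0],[0,0,0],[0,0,0],[0,0,0],[0,0,0]], xyz=[[0,0,0.01],[0,0,0.02],[0,0,0.03],[0,0,0.03],[0,0,0.03],[0,0,0.03],[0,0,0.03],[0,0,0.03]], gripper=[0,0,0,0,0,0,0,0])

```text
time: 24.6
ee_pos: [0.5275, -0.0126, 0.1401]
tcp_rot: [-180.0, -0.0, -180.0]
wrist_force: [-0.5, 0.9, 1.4]
opening: 0.0076
```

```bash
python3 ff.py 21
```

```text
24.8 [ 0.5275 -0.0126  0.14  ] F [-0.1842  0.4631  1.0064] fz [1.3787 0.6307 0.7227 0.8158 1.4839] M [ 0.0394 -0.029   0.0244]
```

>>> step_arm(dr=[[0,0,0],[0,0,0],[0,0,0],[0,0,0],[0,0,0],[0,0,0],[0,0,0],[0,0,0]], xyz=[[0,0,0.01],[0,0,0.02],[0,0,0.03],[0,0,0.035],[0,0,0.035],[0,0,0.035],[0,0,0.035],[0,0,0.035]], gripper=[0,0,0,0,0,0,0,0])

```text
time: 25.6
ee_pos: [0.5275, -0.0126, 0.1387]
tcp_rot: [-180.0, -0.0, -180.0]
wrist_force: [-1.4, -0.3, 2.6]
opening: 0.0075
```

```bash
python3 ff.py 22
```

```text
25.8 [ 0.5275 -0.0126  0.1387] F [-0.5363 -0.2538  2.7988] fz [2.5869 2.5869 2.4496 2.8382 3.5322] M [ 0.0016 -0.1574 -0.0289]
```

View pics/s22.png

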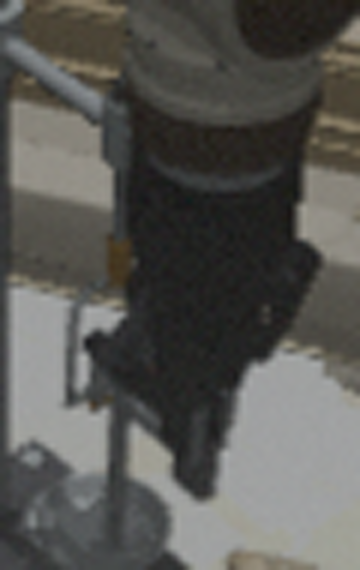

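>>> step_arm(dr=[[0,0,0],[0,0,0],[0,0,0],[0,0,0],[0,0,0],[0,0,0],[0,0,0],[0,0,0]], xyz=[[0,0,0.01],[0,0,0.02],[0,0,0.03],[0,0,0.035],[0,0,0.035],[0,0,0.035],[0,0,0.035],[0,0,0.035]], gripper=[0,0,0,0,0,0,0,0])

```text
time: 26.6
ee_pos: [0.5275, -0.0126, 0.1373]
tcp_rot: [-180.0, -0.0, -180.0]
wrist_force: [-0.1, 0.6, 4.8]
opening: 0.0077
```

```bash
python3 ff.py 23
```

```text
26.8 [ 0.5275 -0.0126  0.1373] F [-0.4774  0.3845  4.6172] fz [4.7683 5.4083 4.3425 4.5627 4.004 ] M [-0.0031 -0.2937  0.0035]
```

>>> step_arm(dr=[[0,0,0],[0,0,0],[0,0,0],[0,0,0],[0,0,0],[0,0,0],[0,0,0],[0,0,0]], xyz=[[0,0,-0.015],[0,0,-0.03],[0,0,-0.045],[0,0,-0.06],[0,0,-0.075],[0,0,-0.08],[0,0,-0.08],[0,0,-0.08]], gripper=[0,0,0,0,0,0,0,0])

```text
time: 27.6
ee_pos: [0.5274, -0.0126, 0.1402]
tcp_rot: [-180.0, -0.0, -180.0]
wrist_force: [0.0, -1.0, 0.2]
opening: 0.0079
```

```bash
python3 ff.py 24
```

```text
27.8 [ 0.5274 -0.0126  0.1403] F [-0.0882 -0.1689  0.3167] fz [ 0.1617  0.76   -0.3369  0.6134  0.3855] M [-0.0363 -0.0208 -0.0237]
```

>>> step_arm(dr=[[0,0,0],[0,0,0],[0,0,0],[0,0,0],[0,0,0],[0,0,0],[0,0,0],[0,0,0]], xyz=[[0,0,0],[0,0,0],[0,0,0],[0,0,0],[0,0,0],[0,0,0],[0,0,0],[0,0,0]], gripper=[0,0,0.1,0.14,0.18,0.22,0.26,0.3], squeeze=20)

```text
time: 28.6
ee_pos: [0.5275, -0.0126, 0.1404]
tcp_rot: [-180.0, -0.0, -180.0]
wrist_force: [1.0, -0.0, 0.2]
opening: 0.0254
```

```bash
python3 ff.py 25
```

```text
28.8 [ 0.5275 -0.0126  0.1404] F [ 0.0853  0.1358 -0.1032] fz [ 0.1733  0.4185 -1.1046  0.3592 -0.3625] M [-0.0387  0.0558  0.0214]
```

View pics/s25.png

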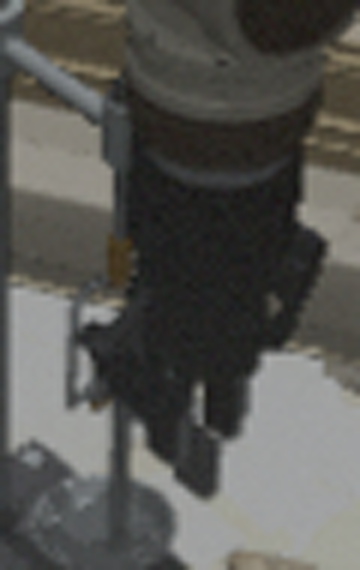

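>>> step_arm(dr=[[0,0,0],[0,0,0],[0,0,0],[0,0,0],[0,0,0],[0,0,0],[0,0,0],[0,0,0]], xyz=[[0,0,0],[0,0,0],[0,0,0],[0.1,0,0],[0.3,0,0],[0.5,0,0],[0.8,0,0],[1.2,0,0]], gripper=[0.4,0.5,0.6,0.6,0.6,0.6,0.6,0.6])

```text
time: 29.6
ee_pos: [0.4785, -0.0126, 0.1404]
tcp_rot: [-180.0, -0.0, -180.0]
wrist_force: [-0.5, 0.1, -0.2]
opening: 0.0516
```

>>> step_arm(dr=[[0,0,0],[0,0,0],[0,0,0],[0,0,0],[0,0,0],[0,0,0],[0,0,0],[0,0,0]], xyz=[[0.4,0,0],[0.8,0,0],[1.3,0,0],[1.8,0,0],[2.2,0,0],[2.5,0,0],[2.5,0,0],[2.5,0,0]], gripper=[0.6,0.6,0.6,0.6,0.6,0.6,0.6,0.6])

```text
time: 30.4
ee_pos: [0.3797, -0.0126, 0.1407]
tcp_rot: [-180.0, 0.1, -180.0]
wrist_force: [0.8, 1.1, -0.3]
opening: 0.0513
```

```bash
python3 - <<'E'
from m import *
o=bot.get_obs();print(o['time'],o['ee_pos'],o['wrist_force'])
for i in range(2):
    s=shot('side',f'side3{i}')
    for _ in range(4): bot.camera('top')
    k=6;x0,y0=265,100
    cv2.imwrite(f'pics/g{i}.png',cv2.resize(np.ascontiguousarray(s['image'][y0:y0+110,x0:x0+90,::-1]),None,fx=k,fy=k,interpolation=cv2.INTER_CUBIC)[:600+60])
a=cv2.imread('pics/g0.png').astype(int);b=cv2.imread('pics/g1.png').astype(int);print(np.abs(a-b).mean(),np.abs(a-b).max())
E
```

```text
30.4 [ 0.3797 -0.0126  0.1407] [ 0.814   1.1392 -0.3056]
1.9251879910213243 87
```

View pics/g1.png

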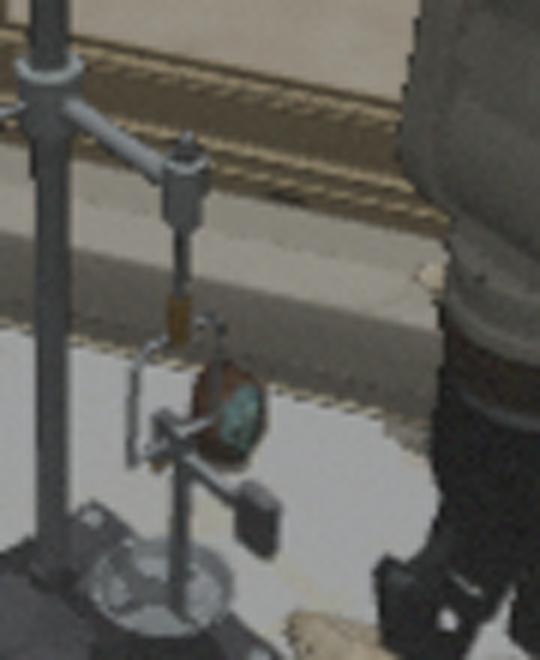

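>>> step_arm(dr=[[0,0,0],[0,0,0],[0,0,0],[0,0,0],[0,0,0],[0,0,0],[0,0,0],[0,0,0]], xyz=[[0.2,0,0],[0.4,0,0],[0.4,0,0],[0.4,0,0],[0.4,0,0],[0.4,0,0],[0.4,0,0],[0.4,0,0]], gripper=[0.6,0.6,0.6,0.6,0.6,0.6,0.6,0.6])

```text
time: 31.7
ee_pos: [0.3636, -0.0126, 0.1404]
tcp_rot: [-180.0, -0.0, -180.0]
wrist_force: [0.4, 0.7, -0.1]
opening: 0.0512
```

```bash
python3 - <<'E'
from m import *
cs=[]
for i in range(3):
    for _ in range(6): bot.camera('top')
    s=bot.camera('side'); cs.append(s['image'][118:210,275:315].astype(int))
for i in (0,1): d=np.abs(cs[i]-cs[i+1]).max(2); print(d.mean(),d.max(),(d>40).sum())
shot('top','top40'); pickle.dump(s,open('pics/side40.pkl','wb'))
# tilt: fit carrier pose to overlay
b=np.array([.5875,-.0125,.1715])
for tl in (0,.1,-.1): pass
T=pose(.5885,-.0125,.172-.115,0)
overlay(s,T,265,100,90,110,6,'g2')
t=bot.camera('top')
for th in('gem_jar','opal','iron_stone'):
    print(th,[np.round(r['box'],1) for r in bot.regions_of(t,th)][:2])
print(bot.get_obs()['time'])
E
```

```text
2.9929347826086956 42 1
2.7497282608695652 43 1
gem_jar [array([298.7, 233.6,  14.4,  17.1])]
opal [array([365.4, 128.3,  17.5,  21.5]), array([315.2, 172.7,  30. ,  35.2])]
iron_stone [array([213.7, 263.7,  20.2,  17.8])]
33.0
```

View pics/g2.png

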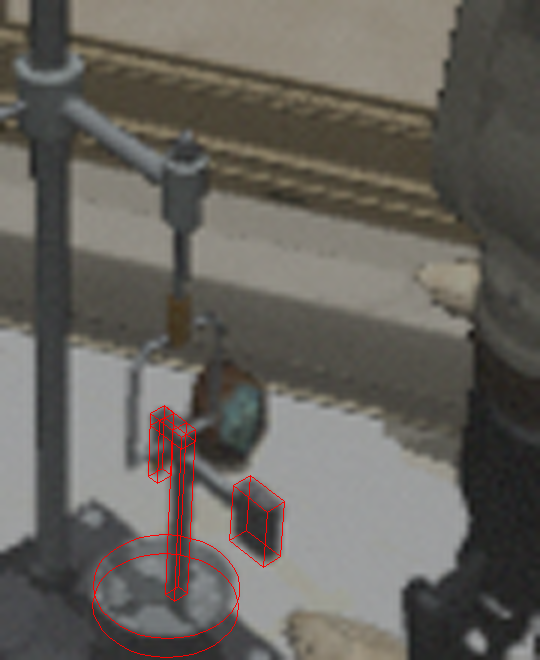

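View pics/top40.png

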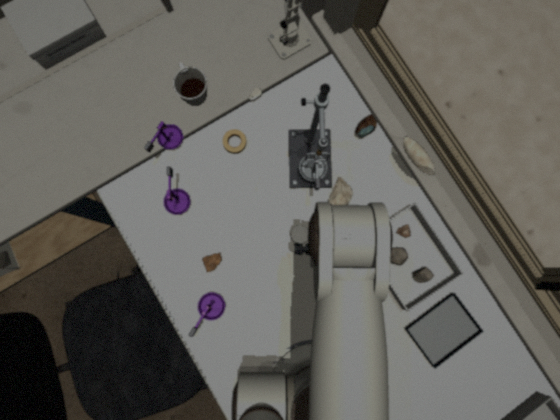

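```bash
python3 -c "
from workcell import bot
print(bot.job_done(), bot.get_obs()['time'])"
```

```text
the job is handed in; nothing more can be done
the job is handed in; nothing more can be done
```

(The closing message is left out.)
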